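Scrub the beakers and clear the glass chips

ROBOT

A 6-joint arm with a two-finger parallel gripper is mounted at the origin on the work surface. World frame = base frame: x ahead of the robot, y to its left, z up, the work surface at z = 0. Lengths are in m, angles in degrees, forces in N, time in s.
With the tool pointing down it reaches from about 0.375 to 0.9 m from the base axis. Payload 3.1 kg.
Tool frame: the origin (TCP) lies at the very end of the fingers, on their centre line; the grasp point (between the pads) lies 19 mm behind it; z points along the fingers, y is the line along which they close (so a half turn about z gives the same grasp; the last joint's range is limited). The gripper opens to 87 mm and grips with 3 to 60 N. Pads are 19 mm wide; open, the fingers measure 117 mm over their backs; the gripper's body (75 mm by 190 mm) begins 51 mm behind the grasp point.
Start: joints at [-73.31, 30.224, 82.088, -0, 67.689, -10.227], TCP at [0.283, -0.557, 0.223] pointing down, gripper open.
Joint ranges: [-176.69, 176.69], [-43.24, 126.21], [12.49, 139.97], [-82, 262], [0, 151.66], [-163.58, 163.58]. Speed limits (degrees/s): [159.86, 159.86, 180, 180, 180, 180].

INTERFACE

Orientations are given as a 3x3 rotation matrix whose columns are the frame's x, y, z axes.
In Python, from rig import readout, viewer, ticket gives the robot as it stands.
- The arm moves only by the tool send_rows, never from a script. Its argument "moves" is a list of rows, each a list of 6 numbers: the shift along the tool's x, y, z in units of 250 mm (1.0 is 250 mm), then the turn, a rotation vector about the tool's x, y, z in units of 90 degrees (1.0 is 90 degrees). A call has 1 to 12 rows; each row is the pose to reach, as a shift and turn from the pose commanded when the call began, along the tool's axes at that moment; what a row does not reach only later rows make up. A row lasts 1/10 s, in which the tool goes at most 50 mm and 8.59 degrees, less where a joint would pass 70% of its speed; a pose out of reach is approached as far as the arm can. A call with a number of a shift or a turn outside -1 to 1 is refused whole. A call with a gripper value outside its range is refused whole. "grip" is the opening, from 0 (shut) to 1 (fully open), set as the call begins (left out, the last holds). The fingers move at their own pace and stop on an object; the grip force is fixed at half the most. Time passes only in rows, so rows that repeat a pose let the fingers close. It gives the time, the measured TCP pose, the force, the opening and the grip force at its end, in the units of the state.
- readout.read_state(): the state, without advancing time (a new reading comes with each control period).
- viewer.capture(name): name is "scene" or "top"; returns (picture, depth): 384x512x3 uint8, red, green, blue; 384x512 float32, m along the optical axis (not along the pixel's ray), 0 where there is no reading.
- viewer.camera_info(name): a dict with "fx", "fy", "cx", "cy" (pixels), "R" (3x3) and "t" (3): a world point X has camera coordinates R X + t. Camera axes: x right, y down, z forward; pixel columns grow to the right and rows downward; lengths in m; the calibration is good to about 2 mm. A picture is of the moment at which its call begins. camera_info takes no time and is no camera call.
- ticket.hand_in(): hands the job in; it is judged then, once.
The state is a dict: "time_s": time; "joint_positions": joint angles; "qvel": joint speeds; "tau": joint torques, N m; "position": TCP position; "tcp_rot": TCP orientation; "force": force on the tool from outside, world axes, zero at the start; "moment": the same for the moment, N m; "opening": opening from 0.0 (shut) to 1.0 (fully open); "grasp_force": force on a finger pad.
Only numpy, scipy, OpenCV 4.12 (cv2) and the standard library are available. Lean on these libraries where they do the work, as an engineer would, in place of code of your own. Each camera call takes 0.05 s, during which the arm holds its last target. There are 200 camera calls.

TASK

Clean up the glass-blowing bench: with the long brush scrub out every glass beaker there, one after another from the tallest to the shortest (in each, brush down to the bottom, up to near the rim, and down to the bottom once more), hang the brush back in its stand, and stand the beakers upright on the wooden drying board, wholly on it. Use the scraper block to sweep all the glass chips off the dark plate over its open edge into the catch tray, never touching the chips with the fingers or the brush, and stand the scraper back on the middle of its cork mat. Leave everything else alone.

Things in the scene. Friction and masses are not known exactly. Their poses are not given: they have to be found in the camera images.
- brush: beaker brush, 200 mm long, upright in its stand. Origin: lowest tip of the bristles; z up along it. From the tip: white bristle head 0-64 mm (yielding bristles 50 mm across, stiff core 32 mm), thin shaft, rubber cone under a round rubber flange (72 mm across, 125-131 mm), wooden handle 24 mm across, 131-200 mm, held from above at about 170 mm.
- stand: fixed brush stand: 110 mm square base, four thin legs, top plate with a 56 mm square hole in its middle, upper face 140 mm above the bench. The brush hangs through the hole, its flange lying on the plate (brush tip then 15 mm above the bench). Origin: centre of the base's underside, below the hole.
- beaker_tall: tall clear glass beaker, open at the top, upright on the bench: outside diameter 62 mm, height 115 mm, wall 4 mm, inner floor 10 mm above its underside. Origin: centre of the underside; z up its axis. The beakers differ only in height (115, 90 and 65 mm). May be absent.
- beaker_mid: middle-sized clear glass beaker, open at the top, upright on the bench: outside diameter 62 mm, height 90 mm, wall 4 mm, inner floor 10 mm above its underside. Origin: centre of the underside; z up its axis. The beakers differ only in height (115, 90 and 65 mm). May be absent.
- beaker_short: short clear glass beaker, open at the top, upright on the bench: outside diameter 62 mm, height 65 mm, wall 4 mm, inner floor 10 mm above its underside. Origin: centre of the underside; z up its axis. The beakers differ only in height (115, 90 and 65 mm). May be absent.
- board: fixed flat wooden drying board on the bench, 140 (x) x 260 (y) mm, 6 mm thick. Origin: centre of its underside. Room for three beakers in a row along y.
- plate: fixed dark plate with a catch tray. Origin: centre of the plate's underside, on the bench. Plate top at z 50 mm, x -78 to 78 mm between side lips, y -94 mm (back lip) to its open edge at y +100; lips stand 12 mm above it. Beyond the edge lies the bare metal tray: inside x -82 to 82, y 100 to 216, floor z 4, rim z 45 mm.
- scraper: scraper block: rubber foot 136 (x) x 36 (y) x 18 (z) mm, with a wooden grip 80 x 22 mm on top of it, 18 to 62 mm above the underside. Origin: centre of the underside; z up. Gripped across the 22 mm (y) from above.
- mat: flat cork mat on the bench, 180 (x) x 110 (y) mm, 1 mm thick, the scraper's home. Origin: its centre; the scraper stands on it at the start.
- chip0: glass offcut chip, a flat green glass tile 36 x 24 x 8 mm (x, y, z), lying on the dark plate at the start. Origin: centre of its underside. May be absent.
- chip1: glass offcut chip, a flat green glass tile 36 x 24 x 8 mm (x, y, z), lying on the dark plate at the start. Origin: centre of its underside. May be absent.
- chip2: glass offcut chip, a flat green glass tile 36 x 24 x 8 mm (x, y, z), lying on the dark plate at the start. Origin: centre of its underside. May be absent.
- chip3: glass offcut chip, a flat green glass tile 36 x 24 x 8 mm (x, y, z), lying on the dark plate at the start. Origin: centre of its underside. May be absent.
- chip4: glass offcut chip, a flat green glass tile 36 x 24 x 8 mm (x, y, z), lying on the dark plate at the start. Origin: centre of its underside. May be absent.
- chip5: glass offcut chip, a flat green glass tile 36 x 24 x 8 mm (x, y, z), lying on the dark plate at the start. Origin: centre of its underside. May be absent.
- graphite: bystander: dark block 70 x 50 x 45 mm; to be left alone. Origin: centre of its underside.
- pot_a: bystander: white ceramic pot, 68 mm across, 45 mm high; to be left alone. Origin: centre of its underside.
- jar: bystander: amber glass jar, 52 mm across, 65 mm high; to be left alone. Origin: centre of its underside.
- paddle: bystander: lying spatula, 200 mm long; to be left alone. Origin: centre of its underside.
- wrench: bystander: lying wrench; to be left alone. Origin: centre of its underside.
- tinbox: bystander: grey tin, 80 x 60 x 30 mm; to be left alone. Origin: centre of its underside.
Not all that is in view belongs to the job. Leave any yellow look-alike of the beaker_short alone.

How it is judged (in metres and radians):
On the way, in this order (a step that is already met when the one before it is completed fails the run):
1. brush down to the bottom of the tall beaker (horizontal distance between brush and beaker_tall below 0.02 m and z of brush in the frame of beaker_tall below 0.022 m and angle between beaker_tall's own z axis and vertical below 0.3 rad), for 0.1 s.
2. brush drawn up the tall beaker to over half its height (horizontal distance between brush and beaker_tall below 0.02 m and z of brush in the frame of beaker_tall above 0.068 m and angle between beaker_tall's own z axis and vertical below 0.3 rad), for 0.1 s.
3. brush down to the bottom of the tall beaker a second time (all of step 1), for 0.1 s.
4. brush down to the bottom of the middle beaker (horizontal distance between brush and beaker_mid below 0.02 m and z of brush in the frame of beaker_mid below 0.022 m and angle between beaker_mid's own z axis and vertical below 0.3 rad), for 0.1 s.
5. brush drawn up the middle beaker to over half its height (horizontal distance between brush and beaker_mid below 0.02 m and z of brush in the frame of beaker_mid above 0.056 m and angle between beaker_mid's own z axis and vertical below 0.3 rad), for 0.1 s.
6. brush down to the bottom of the middle beaker a second time (all of step 4), for 0.1 s.
7. brush down to the bottom of the short beaker (horizontal distance between brush and beaker_short below 0.02 m and z of brush in the frame of beaker_short below 0.022 m and angle between beaker_short's own z axis and vertical below 0.3 rad), for 0.1 s.
8. brush drawn up the short beaker to over half its height (horizontal distance between brush and beaker_short below 0.02 m and z of brush in the frame of beaker_short above 0.044 m and angle between beaker_short's own z axis and vertical below 0.3 rad), for 0.1 s.
9. brush down to the bottom of the short beaker a second time (all of step 7), for 0.1 s.
At the end, for the whole second after the job is handed in: Beakers upright on the board (0.1 rad; centres within 55 mm (x), 115 mm (y) of its centre); chips in the catch tray; brush hanging upright in its stand (within 18 mm of its centre, 6 mm of its height); scraper upright on the mat, within 50 mm (x), 45 mm (y) of its centre; all at rest (angle between each of beaker_tall, beaker_mid, beaker_short, scraper's own z axis and vertical below 0.1 rad and x of beaker_tall in the frame of board between -0.055 and 0.055 m and y of beaker_tall in the frame of board between -0.115 and 0.115 m and height (world z) of each of beaker_tall, beaker_mid, beaker_short below 0.012 m and linear speed of each of beaker_tall, beaker_mid, beaker_short, chip0, chip1, chip2, chip3, chip4, chip5, brush, scraper below 0.02 m/s and x of beaker_mid in the frame of board between -0.055 and 0.055 m and y of beaker_mid in the frame of board between -0.115 and 0.115 m and x of beaker_short in the frame of board between -0.055 and 0.055 m and y of beaker_short in the frame of board between -0.115 and 0.115 m and y of chip0 in the frame of plate between 0.1 and 0.22 m and x of chip0 in the frame of plate between -0.084 and 0.084 m and height (world z) of each of chip0, chip1, chip2, chip3, chip4, chip5 below 0.042 m and y of chip1 in the frame of plate between 0.1 and 0.22 m and x of chip1 in the frame of plate between -0.084 and 0.084 m and y of chip2 in the frame of plate between 0.1 and 0.22 m and x of chip2 in the frame of plate between -0.084 and 0.084 m and y of chip3 in the frame of plate between 0.1 and 0.22 m and x of chip3 in the frame of plate between -0.084 and 0.084 m and y of chip4 in the frame of plate between 0.1 and 0.22 m and x of chip4 in the frame of plate between -0.084 and 0.084 m and y of chip5 in the frame of plate between 0.1 and 0.22 m and x of chip5 in the frame of plate between -0.084 and 0.084 m and horizontal distance between brush and stand below 0.018 m and angle between brush's own z axis and vertical below 0.12 rad and z of brush in the frame of stand below 0.021 m and x of scraper in the frame of mat between -0.05 and 0.05 m and y of scraper in the frame of mat between -0.045 and 0.045 m and height (world z) of scraper below 0.008 m); the robot touches nothing.
It fails at once if a glass chip is touched with the fingers (contact force between the fingers and chip0 above 0.3 N or contact force between the fingers and chip1 above 0.3 N or contact force between the fingers and chip2 above 0.3 N or contact force between the fingers and chip3 above 0.3 N or contact force between the fingers and chip4 above 0.3 N or contact force between the fingers and chip5 above 0.3 N).
It fails at once if a glass chip is pushed with the brush (contact force between brush and chip0 above 0.3 N or contact force between brush and chip1 above 0.3 N or contact force between brush and chip2 above 0.3 N or contact force between brush and chip3 above 0.3 N or contact force between brush and chip4 above 0.3 N or contact force between brush and chip5 above 0.3 N).
It fails at once if a bystander is shifted by more than 50 mm (distance of any of graphite, pot_a, jar, paddle, wrench, tinbox from where it was at the start of the episode above 0.05 m).
Of beaker_tall, beaker_mid, beaker_short only 2 to 3 are there at a start; the rules pass over those that are not, and their reading is None.
Of chip0, chip1, chip2, chip3, chip4, chip5 only 3 to 6 are there at a start; the rules pass over those that are not, and their reading is None.
At some moment in a run one of beaker_tall, beaker_mid, beaker_short, scraper may be knocked a few centimetres aside while the robot is not near it.
It also fails if it takes over 210 s, if anything falls off the work surface, if the arm or the gripper's body presses on something with over 40 N, if the wrist force passes 120 N, or if a joint passes its speed limit or range.

## Working session

There is one attempt and no reset: what is moved stays moved. The work goes in short steps, Python scripts to look and compute and a tool call to move; the robot and the scene stay as the last step left them, time stands still between calls to the robot, and variables do not carry over. Pictures are saved under pics/ and viewed, at most 14 in all, crops included, and the job is handed in when it is done.

Besides the shell and the picture viewer there is one more tool, called after ">>>" as name(argument=value, ...), one argument or row to a line, values as JSON. send_rows: Moves the arm, as the interface text tells. Shifts and turns lie within -1 to 1; 1 stands for 250 mm of shift or 90 degrees of turn. Its arguments: {"type":"object","properties":{"moves":{"type":"array"},"grip":{"type":"number"}},"required":["moves"]}

```bash
ls; mkdir -p pics
python3 - <<'E'
from rig import readout, viewer, ticket
import cv2, numpy as np
s=readout.read_state(); print(s['position'],np.round(s['tcp_rot'],3).tolist(),s['opening'])
for n in("top","scene"):
    p,d=viewer.capture(n); np.savez(f'pics/{n}0.npz',p=p,d=d)
    cv2.imwrite(f'pics/{n}0.png',cv2.resize(p[:,:,::-1],(800,600),interpolation=cv2.INTER_CUBIC))
    c=viewer.camera_info(n); print(n,c)
E
```

```text
pics
[ 0.28274477 -0.55654689  0.22156299] [[0.892, 0.453, -0.001], [0.453, -0.892, 0.002], [0.0, -0.002, -1.0]] 0.9993620690497901
top {'fx': 452.1236941743446, 'fy': 452.1236941743446, 'cx': 250.46760869581666, 'cy': 182.9949416278288, 'R': array([[ 1.95337462e-02, -9.99804466e-01,  3.07618904e-03],
       [-9.92483727e-01, -1.97623022e-02, -1.20770456e-01],
       [ 1.20807633e-01, -6.93968133e-04, -9.92675694e-01]]), 't': array([-0.05830148,  0.57491762,  1.41139359])}
scene {'fx': 383.1561075645967, 'fy': 383.1561075645967, 'cx': 257.641707300404, 'cy': 191.889796931967, 'R': array([[-0.83092832,  0.55637067,  0.00313216],
       [ 0.47837959,  0.71730212, -0.50658725],
       [-0.28409699, -0.41943933, -0.86218301]]), 't': array([ 0.51086722, -0.19131368,  1.25769259])}
```

View pics/top0.png

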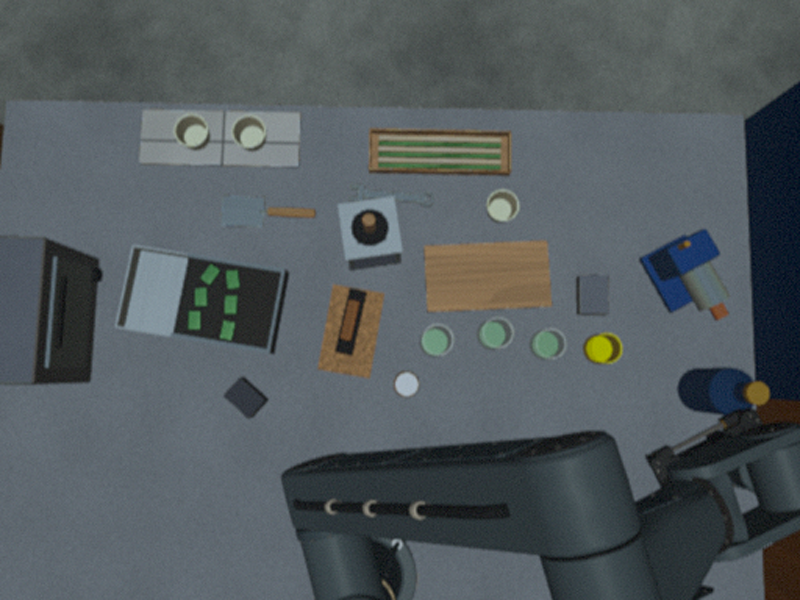

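View pics/scene0.png

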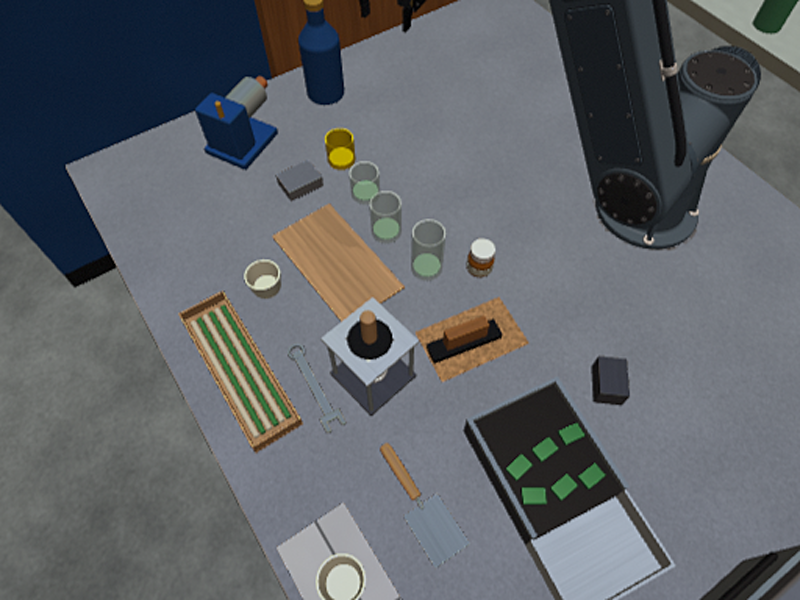

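Candidates (800x600 top-view pixels): clear beakers at (437,340) tall, (496,333) mid and (549,344) short. Similar round things are the yellow look-alike (603,348), white pots (503,206), (192,132) and (249,132), and the jar (406,384). I choose the three clear ones. In the scene view they are at (428,248), (386,215) and (364,181), with heights falling in that order. The brush is at (370,225) in its stand, the scraper at (351,320) on the cork, and six green chips lie around (215,300) on the dark plate, with its open edge to the left.

```bash
cat > h.py <<'E'
import numpy as np, cv2
from rig import readout, viewer
def xyz(d,c):
    v,u=np.mgrid[:d.shape[0],:d.shape[1]]
    P=np.stack([(u-c['cx'])/c['fx']*d,(v-c['cy'])/c['fy']*d,d],-1)
    return (P-c['t'])@c['R']
def ray(u,v,z,c):   # pixel -> point on plane z
    r=np.array([(u-c['cx'])/c['fx'],(v-c['cy'])/c['fy'],1])@c['R']; o=-c['R'].T@c['t']
    return o+r*(z-o[2])/r[2]
def cap(n):
    p,d=viewer.capture(n); c=viewer.camera_info(n); return p,d,c,xyz(d,c)
def circ(P):
    A=np.c_[P[:,:2],np.ones(len(P))]; s=np.linalg.lstsq(A,(P[:,:2]**2).sum(1),rcond=None)[0]
    return s[0]/2,s[1]/2,np.sqrt(s[2]+(s[0]**2+s[1]**2)/4)
E
python3 - <<'E'
from h import *
for n in("top","scene"):
    f=np.load(f'pics/{n}0.npz');p,d=f['p'],f['d'];c=viewer.camera_info(n);X=xyz(d,c)
    hs=cv2.cvtColor(p,cv2.COLOR_RGB2HSV)
    cs=dict(top=[(437,340),(496,333),(549,344)],scene=[(428,248),(386,215),(364,181)])[n]
    for u,v in cs:
        u,v=u/1.5625,v/1.5625
        W=X[int(v)-25:int(v)+26,int(u)-25:int(u)+26].reshape(-1,3)
        C=ray(u,v,.03,c)
        W=W[(np.hypot(*(W[:,:2]-C[:2]).T)<.06)]
        z=W[:,2];print(n,C.round(3),len(W),'zmax',z.max().round(3),np.histogram(z,np.arange(-.01,.14,.01))[0])
    # green things
    m=cv2.inRange(hs,(40,80,40),(85,255,255)); k,l,st,ce=cv2.connectedComponentsWithStats(m)
    for i in range(1,k):
        if st[i,4]>25: print('green',n,ce[i].round(1),st[i,4],np.median(X[l==i],0).round(3))
f=np.load('pics/top0.npz');p,d=f['p'],f['d'];c=viewer.camera_info('top');X=xyz(d,c)
for nm,q in dict(board=[(425,246),(547,241),(551,304),(428,312)],cork=[(333,286),(383,292),(371,377),(320,370)],scr=[(348,289),(367,291),(355,355),(336,353)],grip=[(348,302),(360,303),(353,340),(341,340)],stand=[(338,204),(396,197),(402,253),(346,259)],plate=[(133,247),(287,270),(272,351),(117,328)],brush=[(369,218)]).items():
    z=dict(board=.006,cork=.001,scr=.019,grip=.063,stand=.14,plate=.056,brush=.215)[nm]
    print(nm,[ray(u/1.5625,v/1.5625,z,c)[:2].round(3).tolist() for u,v in q],[X[int(v/1.5625),int(u/1.5625),2].round(3) for u,v in q])
E
```

```text
top [ 0.468 -0.142  0.03 ] 1079 zmax 0.121 [290 489 134   9   6   8  15   9   8  11  11   9  76   4   0]
top [ 0.484 -0.262  0.03 ] 1071 zmax 0.097 [266 467 132  22  12  19  21  16  24  40  51   0   0   0   0]
top [ 0.464 -0.37   0.03 ] 1069 zmax 0.074 [295 455 132  26  22  30  28  78   3   0   0   0   0   0   0]
green top [280.7  91.8] 189 [ 0.886 -0.146  0.015]
green top [280.9  98.8] 191 [ 0.861 -0.149  0.015]
green top [281.1 105.9] 199 [ 0.837 -0.146  0.015]
green top [134.1 175.3] 109 [0.591 0.32  0.056]
green top [148.6 178.3] 105 [0.582 0.274 0.057]
green top [128.3 189.8] 106 [0.544 0.337 0.057]
green top [147.3 194.5] 101 [0.532 0.276 0.057]
green top [124.  204.5] 110 [0.497 0.348 0.056]
green top [145.2 210.9] 102 [0.478 0.28  0.058]
scene [ 0.452 -0.154  0.03 ] 1139 zmax 0.119 [159 258  41  34  39  50  62  64  79  71  85  86 111   0   0]
scene [ 0.476 -0.268  0.03 ] 988 zmax 0.094 [156 262  38  40  63  66  76  74  73 103  37   0   0   0   0]
scene [ 0.465 -0.369  0.03 ] 732 zmax 0.068 [124 190  47  60  66  77  77  91   0   0   0   0   0   0   0]
green scene [494.8   9.2]
[... 716 characters left out ...]
t64(0.003), np.float64(-0.003), np.float64(0.003), np.float64(-0.002)]
scr [[0.57, 0.043], [0.566, 0.003], [0.434, 0.025], [0.437, 0.064]] [np.float64(0.002), np.float64(0.018), np.float64(0.0), np.float64(-0.006)]
grip [[0.538, 0.039], [0.537, 0.015], [0.463, 0.027], [0.462, 0.051]] [np.float64(0.018), np.float64(0.016), np.float64(0.019), np.float64(0.023)]
stand [[0.72, 0.059], [0.736, -0.052], [0.627, -0.066], [0.613, 0.041]] [np.float64(0.137), np.float64(0.006), np.float64(0.002), np.float64(0.144)]
plate [[0.642, 0.479], [0.602, 0.165], [0.438, 0.188], [0.478, 0.5]] [np.float64(0.047), np.float64(0.003), np.float64(0.026), np.float64(0.003)]
brush [[0.677, -0.004]] [np.float64(0.212)]
```

```bash
cat >> h.py <<'E'
def rect(P):
    r=cv2.minAreaRect((P[:,:2]*1000).astype(np.float32)); return np.round(r[0],1),np.round(r[1],1),round(r[2],1)
def near(X,x,y,r,z0,z1):
    P=X.reshape(-1,3); return P[(np.hypot(P[:,0]-x,P[:,1]-y)<r)&(P[:,2]>z0)&(P[:,2]<z1)]
def beaker(X,x,y,h,r=.045):
    P=near(X,x,y,r,h-.006,h+.008); 
    for _ in range(4):
        cx,cy,R=circ(P); e=np.hypot(P[:,0]-cx,P[:,1]-cy); P=P[abs(e-R)<.006] if len(P)>12 else P
    return np.round([cx,cy,R],4),len(P)
E
python3 - <<'E'
from h import *
for n in("top","scene"):
    f=np.load(f'pics/{n}0.npz');p,d=f['p'],f['d'];c=viewer.camera_info(n);X=xyz(d,c)
    print(n)
    for x,y,h in[(.462,-.146,.115),(.48,-.264,.09),(.463,-.369,.065)]: print('bk',beaker(X,x,y,h))
    for h,x,y in [(.14,.674,-.004)]: print('stand',rect(near(X,x,y,.09,.134,.148)))
    B=near(X,.677,-.004,.03,.19,.206 if 0 else .23); print('brush',rect(B),B[:,2].max())
    print('flange',rect(near(X,.677,-.004,.06,.142,.156)))
    hs=cv2.cvtColor(p,cv2.COLOR_RGB2HSV)
    P=near(X,.6,-.25,.2,-.004,.03); 
    br=cv2.inRange(hs,(5,60,60),(25,255,255))
    Q=np.where(br[...,None]>0,X,np.nan)
    for nm,x,y,r,a,b in[('board',.605,-.248,.17,-.005,.015),('cork',.484,.033,.12,-.006,.01),('grip',.5,.033,.07,.055,.075)]: print(nm,rect(near(Q,x,y,r,a,b)))
    print('foot',rect(near(X,.5,.033,.08,.013,.024)))
    dk=cv2.inRange(hs,(0,0,0),(180,255,60)); D=np.where(dk[...,None]>0,X,np.nan)
    print('dark',rect(near(D,.54,.28,.14,.044,.056)))
    print('lips',rect(near(X,.54,.27,.16,.058,.07)))
    print('tray',rect(near(X,.56,.43,.12,-.006,.012)))
E
```

```text
top
bk (array([ 0.4669, -0.1364,  0.0287]), 83)
bk (array([ 0.4845, -0.2553,  0.0288]), 86)
bk (array([ 0.4659, -0.364 ,  0.029 ]), 81)
stand (array([677. ,  -2.4]), array([111.6, 109.6]), 9.6)
brush (array([676.9,  -2. ]), array([24.3, 20. ]), 0.9) 0.2223782107533076
flange (array([675.7,  -1.2]), array([109.4, 105.2]), 10.9)
board (array([ 606.2, -246.5]), array([138.9, 258.9]), 3.6)
cork (array([485.7,  36.3]), array([109.4, 178.7]), 81.3)
grip (array([504.9,  36.6]), array([22.2, 78.8]), 78.1)
foot (array([505.7,  36.4]), array([ 36.2, 136.2]), 78.4)
dark (array([532.7, 279.6]), array([198.8, 157.4]), 81.4)
lips (array([535.5, 280. ]), array([200.7, 172.1]), 81.7)
tray (array([563.2, 452. ]), array([195.1, 238.7]), 82.3)
scene
bk (array([ 0.469 , -0.1356,  0.0287]), 118)
bk (array([ 0.4866, -0.2544,  0.0288]), 105)
bk (array([ 0.468 , -0.3637,  0.0288]), 99)
stand (array([677.8,  -1.7]), array([110.7, 111.3]), 9.4)
brush (array([ 6.783e+02, -3.000e-01]), array([22.7, 23.3]), 12.7) 0.2188035091549971
flange (array([676.2,  -6.4]), array([102.3, 110. ]), 27.6)
board (array([ 654.7, -241.9]), array([236.4, 261. ]), 4.0)
cork (array([487.8,  37.1]), array([111.4, 180.8]), 82.0)
grip (array([506.9,  37.7]), array([23. , 79.1]), 78.6)
foot (array([506.4,  37.7]), array([ 38. , 136.4]), 77.7)
dark (array([539.5, 282. ]), array([197.7, 166.8]), 81.7)
lips (array([535.9, 280.9]), array([200.6, 174.8]), 81.7)
tray (array([553.7, 420.1]), array([155.4, 238.5]), 56.4)
```

```bash
cat >> h.py <<'E'
from scipy.spatial.transform import Rotation as Ro
def down(yaw):
    a=np.radians(yaw); return np.array([[np.cos(a),np.sin(a),0],[np.sin(a),-np.cos(a),0],[0,0,-1.]])
def plan(*wps):   # (x,y,z,tool-x yaw,rows): straight interpolation; prints rows in tool axes/units
    s=readout.read_state(); p0=np.array(s['position']);R0=np.array(s['tcp_rot']); p,R=p0,R0; out=[]
    print('at',p0.round(4),'t',round(s['time_s'],2))
    for x,y,z,yaw,n in wps:
        q,T=np.array([x,y,z]),down(yaw); w=Ro.from_matrix(R.T@T).as_rotvec()
        for k in range(1,n+1):
            Rk=R@Ro.from_rotvec(w*k/n).as_matrix(); pk=p+(q-p)*k/n
            out.append(np.r_[R0.T@(pk-p0)/.25,Ro.from_matrix(R0.T@Rk).as_rotvec()/(np.pi/2)])
        p,R=q,T
    for i in range(0,len(out),12): print([(r.round(3)+0).tolist() for r in out[i:i+12]])
E
python3 - <<'E'
from h import *
plan((.4,-.4,.3,20,6),(.678,-.0015,.28,0,12),(.678,-.0015,.28,0,1))
f=np.load('pics/scene0.npz');cv2.imwrite('pics/crop.png',cv2.resize(f['p'][90:270,190:340,::-1],None,fx=3,fy=3))
E
```

```text
at [ 0.2828 -0.5566  0.2217] t 0.1
[[0.117, -0.058, -0.052, 0.0, 0.0, 0.013], [0.234, -0.116, -0.104, 0.0, 0.0, 0.026], [0.351, -0.173, -0.156, -0.001, 0.0, 0.038], [0.468, -0.231, -0.208, -0.001, 0.0, 0.051], [0.585, -0.289, -0.26, -0.001, 0.0, 0.064], [0.702, -0.347, -0.312, -0.001, 0.0, 0.077], [0.845, -0.423, -0.306, -0.001, 0.0, 0.095], [0.987, -0.5, -0.299, -0.001, 0.0, 0.114], [1.13, -0.576, -0.292, -0.001, 0.0, 0.132], [1.273, -0.653, -0.285, -0.001, 0.0, 0.151], [1.416, -0.729, -0.278, -0.001, 0.0, 0.169], [1.558, -0.806, -0.271, -0.001, 0.0, 0.188]]
[[1.701, -0.882, -0.264, -0.001, 0.0, 0.206], [1.844, -0.959, -0.257, -0.001, 0.0, 0.225], [1.987, -1.035, -0.251, -0.001, 0.0, 0.244], [2.129, -1.112, -0.244, -0.001, 0.0, 0.262], [2.272, -1.188, -0.237, -0.001, 0.0, 0.281], [2.415, -1.265, -0.23, -0.001, 0.0, 0.299], [2.415, -1.265, -0.23, -0.001, 0.0, 0.299]]
```

View pics/crop.png

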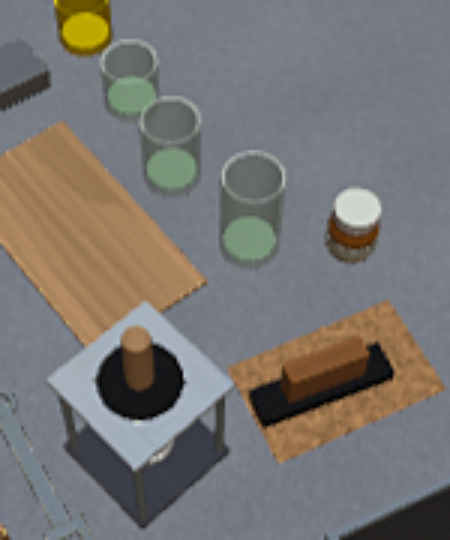

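Confirmed in the crop: three clear beakers at (250,205), (170,145) and (130,78), with the yellow look-alike at (85,25) to be left alone.

>>> send_rows(
  moves=[
    [0.3,-0.15,-0.3,0,0,0],
    [0.6,-0.3,-0.3,0,0,0],
    [0.9,-0.45,-0.3,0,0,0],
    [0.9,-0.45,-0.3,0,0,0],
    [0.9,-0.45,-0.3,0,0,0],
    [0.9,-0.45,-0.3,0,0,0],
  ],
  grip=1,
)

```text
time_s: 0.7
position: [0.4346, -0.351, 0.2981]
tcp_rot: [[0.89, 0.456, 0.001], [0.456, -0.89, 0.002], [0.001, -0.001, -1.0]]
force: [-0.8, 0.1, 0.5]
opening: 1.003
grasp_force: 0.0
```

>>> send_rows(
  moves=[
    [0.2,-0.1,0,0,0,0],
    [0.9,-0.45,0,0,0,0],
    [0.9,-0.45,0,0,0,0],
    [0.9,-0.45,0,0,0,0],
    [0.9,-0.45,0,0,0,0],
    [0.9,-0.45,0,0,0,0],
    [0.9,-0.45,0,0,0,0],
  ],
)

```text
time_s: 1.4
position: [0.5824, -0.1516, 0.2969]
tcp_rot: [[0.89, 0.455, -0.002], [0.455, -0.89, 0.0], [-0.001, -0.001, -1.0]]
force: [0.5, -0.8, -0.0]
opening: 1.004
grasp_force: 0.0
```

Run:
```python
from h import *
plan((.678,-.0015,.28,0,6),(.678,-.0015,.166,0,1))
```

```text
at [ 0.5824 -0.1516  0.2969] t 1.4
[[0.102, -0.06, 0.011, 0.0, 0.0, 0.05], [0.205, -0.12, 0.022, 0.0, 0.0, 0.1], [0.307, -0.18, 0.033, 0.0, 0.0, 0.151], [0.409, -0.24, 0.045, 0.0, 0.001, 0.201], [0.512, -0.3, 0.056, 0.0, 0.001, 0.251], [0.614, -0.36, 0.067, 0.0, 0.001, 0.301], [0.614, -0.36, 0.523, 0.0, 0.001, 0.301]]
```

>>> send_rows(
  moves=[
    [0.2,-0.12,0.02,0,0,0.1],
    [0.4,-0.24,0.04,0,0,0.2],
    [0.614,-0.36,0.06,0,0,0.3],
    [0.614,-0.36,0.06,0,0,0.3],
    [0.614,-0.36,0.06,0,0,0.3],
    [0.614,-0.36,0.2,0,0,0.3],
    [0.614,-0.36,0.36,0,0,0.3],
    [0.614,-0.36,0.52,0,0,0.3],
    [0.614,-0.36,0.52,0,0,0.3],
    [0.614,-0.36,0.52,0,0,0.3],
  ],
  grip=0.7,
)

```text
time_s: 2.4
position: [0.678, -0.0052, 0.1675]
tcp_rot: [[1.0, -0.003, -0.002], [-0.003, -1.0, -0.0], [-0.002, 0.0, -1.0]]
force: [0.7, 0.2, 0.7]
opening: 0.702
grasp_force: 0.0
```

>>> send_rows(
  moves=[
    [0,0,0,0,0,0],
    [0,0,0,0,0,0],
    [0,0,0,0,0,0],
    [0,0,0,0,0,0],
    [0,0,0,0,0,0],
    [0,0,0,0,0,0],
    [0,0,0,0,0,0],
    [0,0,0,0,0,0],
  ],
  grip=0,
)

```text
time_s: 3.2
position: [0.6786, -0.0028, 0.168]
tcp_rot: [[1.0, -0.001, 0.001], [-0.001, -1.0, 0.0], [0.001, -0.0, -1.0]]
force: [-0.5, 0.9, 2.9]
opening: 0.27
grasp_force: 30.0
```

>>> send_rows(
  moves=[
    [0,0,-0.1,0,0,0],
    [0,0,-0.22,0,0,0],
    [0,0,-0.34,0,0,0],
    [0,0,-0.48,0,0,0],
    [0,0,-0.62,0,0,0],
    [-0.1,0.06,-0.62,0,0,0],
    [-0.25,0.15,-0.62,0,0,0],
    [-0.4,0.25,-0.62,0,0,0],
    [-0.4,0.25,-0.62,0,0,0],
  ],
)

```text
time_s: 4.1
position: [0.5728, -0.0673, 0.3214]
tcp_rot: [[1.0, -0.005, -0.007], [-0.005, -1.0, -0.0], [-0.007, 0.0, -1.0]]
force: [0.5, 0.5, -1.1]
opening: 0.27
grasp_force: 30.0
```

```bash
cat >> h.py <<'E'
BK=dict(tall=(.468,-.136,.115),mid=(.4855,-.255,.09),short=(.467,-.364,.065))
def look(tag,*names):
    for n in("scene","top"):
        p,d,c,X=cap(n); cv2.imwrite(f'pics/{n}_{tag}.png',cv2.resize(p[:,:,::-1],(800,600)))
        for k in names: 
            try: print(n,k,*beaker(X,*BK[k],r=.05))
            except Exception as e: print(n,k,'none')
    return X
E
python3 - <<'E'
from h import *
look('a','tall','mid','short')
plan((.468,-.136,.31,0,5))
E
```

```text
scene tall [ 0.4687 -0.1355  0.0287] 73
scene mid [ 0.4876 -0.2557  0.0274] 40
scene short [ 0.4684 -0.3634  0.0286] 65
top tall [ 0.467  -0.1365  0.0287] 67
top mid [ 0.4845 -0.2553  0.0288] 85
top short [ 0.4661 -0.3643  0.0289] 81
at [ 0.5779 -0.0661  0.3224] t 4.2
[[-0.088, 0.056, 0.01, 0.0, 0.0, 0.0], [-0.175, 0.112, 0.02, 0.0, 0.0, -0.001], [-0.263, 0.169, 0.03, 0.0, 0.0, -0.001], [-0.351, 0.225, 0.04, 0.0, 0.0, -0.002], [-0.439, 0.281, 0.05, 0.0, 0.0, -0.002]]
```

>>> send_rows(
  moves=[
    [-0.15,0.1,0,0,0,0],
    [-0.3,0.19,0,0,0,0],
    [-0.44,0.28,0,0,0,0],
    [-0.44,0.28,0,0,0,0],
    [-0.44,0.28,0,0,0,0],
    [-0.44,0.28,0.05,0,0,0],
  ],
)

```text
time_s: 4.8
position: [0.4715, -0.1359, 0.3116]
tcp_rot: [[1.0, -0.001, 0.006], [-0.001, -1.0, -0.002], [0.006, 0.002, -1.0]]
force: [0.2, -0.9, -1.7]
opening: 0.265
grasp_force: 30.0
```

Run:
```python
from h import *
p,d,c,X=cap('scene'); print(beaker(X,*BK['tall']))
B=near(X,.468,-.136,.045,.2,.27); print('flange+',[ (lo,near(X,.468,-.136,.05,lo,lo+.01)[:,:2].mean(0).round(3)) for lo in(.14,.16,.18)])
plan((.468,-.136,.167,0,1))
cv2.imwrite('pics/b.png',cv2.resize(p[60:240,200:350,::-1],None,fx=3,fy=3))
```

```text
(array([ 0.4692, -0.1353,  0.0287]), 93)
flange+ [(0.14, array([nan, nan])), (0.16, array([ 0.474, -0.118])), (0.18, array([ 0.483, -0.124]))]
at [ 0.4698 -0.1348  0.3087] t 4.85
[[-0.007, 0.005, 0.567, 0.0, 0.0, 0.0]]<stdin>:3: RuntimeWarning: Mean of empty slice.
  ret = um.true_divide(
```

View pics/b.png

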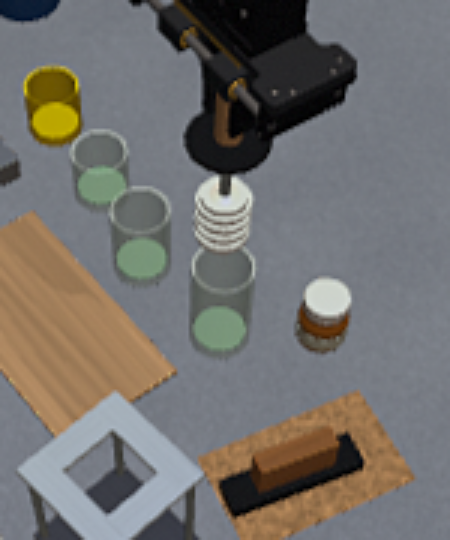

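The brush hangs upright at (222,215), right over the tall beaker at (222,300), so I'll go down.

>>> send_rows(
  moves=[
    [0,0,0.1,0,0,0],
    [0,0,0.2,0,0,0],
    [0,0,0.3,0,0,0],
    [0,0,0.4,0,0,0],
    [0,0,0.48,0,0,0],
    [0,0,0.53,0,0,0],
    [0,0,0.56,0,0,0],
    [0,0,0.56,0,0,0],
    [0,0,0.56,0,0,0],
  ],
)

```text
time_s: 5.75
position: [0.4694, -0.1353, 0.1703]
tcp_rot: [[1.0, -0.001, 0.001], [-0.001, -1.0, -0.0], [0.001, 0.0, -1.0]]
force: [-0.2, -0.2, -0.9]
opening: 0.273
grasp_force: 30.0
```

>>> send_rows(
  moves=[
    [0,0,0.015,0,0,0],
    [0,0,0.015,0,0,0],
    [0,0,0.015,0,0,0],
    [0,0,-0.1,0,0,0],
    [0,0,-0.2,0,0,0],
    [0,0,-0.28,0,0,0],
    [0,0,-0.28,0,0,0],
    [0,0,-0.28,0,0,0],
    [0,0,-0.28,0,0,0],
  ],
)

```text
time_s: 6.65
position: [0.4674, -0.1349, 0.239]
tcp_rot: [[1.0, -0.002, -0.002], [-0.002, -1.0, 0.001], [-0.002, -0.001, -1.0]]
force: [-0.6, -0.3, -1.0]
opening: 0.274
grasp_force: 30.0
```

>>> send_rows(
  moves=[
    [0,0,0.1,0,0,0],
    [0,0,0.2,0,0,0],
    [0,0,0.26,0,0,0],
    [0,0,0.295,0,0,0],
    [0,0,0.295,0,0,0],
    [0,0,0.295,0,0,0],
    [0,0,0.295,0,0,0],
  ],
)

```text
time_s: 7.35
position: [0.4688, -0.1357, 0.1669]
tcp_rot: [[1.0, -0.001, 0.001], [-0.001, -1.0, -0.001], [0.001, 0.001, -1.0]]
force: [-0.4, -0.4, -0.5]
opening: 0.269
grasp_force: 30.0
```

>>> send_rows(
  moves=[
    [0,0,-0.1,0,0,0],
    [0,0,-0.25,0,0,0],
    [0,0,-0.4,0,0,0],
    [0,0,-0.55,0,0,0],
    [0,0,-0.55,0,0,0],
    [0.02,0.16,-0.55,0,0,0],
    [0.045,0.32,-0.55,0,0,0],
    [0.07,0.478,-0.55,0,0,0],
    [0.07,0.478,-0.55,0,0,0],
    [0.07,0.478,-0.5,0,0,0],
  ],
)

```text
time_s: 8.35
position: [0.4861, -0.256, 0.2918]
tcp_rot: [[1.0, -0.003, 0.002], [-0.003, -1.0, -0.001], [0.002, 0.001, -1.0]]
force: [-0.0, -0.3, -0.5]
opening: 0.268
grasp_force: 30.0
```

Run:
```python
from h import *
look('c','mid','tall','short')
plan((.486,-.2555,.167,0,1))
```

```text
scene mid [ 0.4863 -0.2542  0.0288] 106
scene tall [ 0.4687 -0.1357  0.0291] 114
scene short [ 0.4679 -0.363   0.029 ] 66
top mid [ 0.4638 -0.2567  0.01  ] 10
top tall [ 0.467  -0.1365  0.0287] 80
top short [ 0.4644 -0.3635  0.0271] 26
at [ 0.4838 -0.2528  0.2888] t 8.45
[[0.011, 0.013, 0.487, -0.003, 0.003, -0.001]]
```

>>> send_rows(
  moves=[
    [0,0,0.1,0,0,0],
    [0,0,0.2,0,0,0],
    [0,0,0.3,0,0,0],
    [0,0,0.4,0,0,0],
    [0,0,0.46,0,0,0],
    [0,0,0.48,0,0,0],
    [0,0,0.48,0,0,0],
    [0,0,0.48,0,0,0],
    [0,0,0.48,0,0,0],
  ],
)

```text
time_s: 9.35
position: [0.4863, -0.2551, 0.1724]
tcp_rot: [[1.0, -0.001, 0.002], [-0.001, -1.0, -0.001], [0.002, 0.001, -1.0]]
force: [0.2, 0.2, -1.3]
opening: 0.266
grasp_force: 30.0
```

>>> send_rows(
  moves=[
    [0,0,0.022,0,0,0],
    [0,0,0.022,0,0,0],
    [0,0,0.022,0,0,0],
    [0,0,0.022,0,0,0],
    [0,0,-0.1,0,0,0],
    [0,0,-0.22,0,0,0],
    [0,0,-0.22,0,0,0],
    [0,0,-0.22,0,0,0],
    [0,0,-0.22,0,0,0],
  ],
)

```text
time_s: 10.25
position: [0.4847, -0.2542, 0.2252]
tcp_rot: [[1.0, -0.002, -0.002], [-0.002, -1.0, 0.002], [-0.002, -0.002, -1.0]]
force: [0.3, 0.0, -1.5]
opening: 0.264
grasp_force: 30.0
```

>>> send_rows(
  moves=[
    [0,0,0.1,0,0,0],
    [0,0,0.2,0,0,0],
    [0,0,0.242,0,0,0],
    [0,0,0.242,0,0,0],
    [0,0,0.242,0,0,0],
    [0,0,0.242,0,0,0],
  ],
)

```text
time_s: 10.85
position: [0.4857, -0.255, 0.1658]
tcp_rot: [[1.0, -0.001, 0.0], [-0.001, -1.0, -0.0], [0.0, 0.0, -1.0]]
force: [-0.9, 0.1, -1.0]
opening: 0.268
grasp_force: 30.0
```

>>> send_rows(
  moves=[
    [0,0,-0.1,0,0,0],
    [0,0,-0.25,0,0,0],
    [0,0,-0.4,0,0,0],
    [0,0,-0.46,0,0,0],
    [0,0,-0.46,0,0,0],
    [-0.02,0.14,-0.46,0,0,0],
    [-0.045,0.28,-0.46,0,0,0],
    [-0.075,0.436,-0.46,0,0,0],
    [-0.075,0.436,-0.46,0,0,0],
    [-0.075,0.436,-0.46,0,0,0],
  ],
)

```text
time_s: 11.85
position: [0.4657, -0.3638, 0.2791]
tcp_rot: [[1.0, -0.003, -0.002], [-0.003, -1.0, 0.003], [-0.002, -0.003, -1.0]]
force: [-0.7, 0.9, -1.1]
opening: 0.268
grasp_force: 30.0
```

Run:
```python
from h import *
look('d','short','mid','tall')
plan((.467,-.364,.167,0,1))
```

```text
scene short [ 0.4681 -0.3634  0.029 ] 97
scene mid [ 0.4865 -0.2544  0.029 ] 111
scene tall [ 0.469  -0.1357  0.0289] 118
top short [ 0.4658 -0.3387  0.0057] 3
top mid [ 0.4845 -0.2554  0.0288] 84
top tall [ 0.467  -0.1365  0.0287] 80
at [ 0.4662 -0.3624  0.2796] t 11.95
[[0.004, 0.007, 0.451, -0.002, 0.001, -0.001]]
```

>>> send_rows(
  moves=[
    [0,0,0.1,0,0,0],
    [0,0,0.2,0,0,0],
    [0,0,0.3,0,0,0],
    [0,0,0.4,0,0,0],
    [0,0,0.435,0,0,0],
    [0,0,0.453,0,0,0],
    [0,0,0.453,0,0,0],
    [0,0,0.453,0,0,0],
    [0,0,0.453,0,0,0],
  ],
)

```text
time_s: 12.85
position: [0.4673, -0.3644, 0.1688]
tcp_rot: [[1.0, -0.001, 0.002], [-0.001, -1.0, -0.002], [0.002, 0.002, -1.0]]
force: [0.4, -0.0, -0.6]
opening: 0.27
grasp_force: 30.0
```

>>> send_rows(
  moves=[
    [0,0,0,0,0,0],
    [0,0,0,0,0,0],
    [0,0,-0.1,0,0,0],
    [0,0,-0.18,0,0,0],
    [0,0,-0.18,0,0,0],
    [0,0,-0.18,0,0,0],
    [0,0,-0.18,0,0,0],
  ],
)

```text
time_s: 13.55
position: [0.466, -0.3632, 0.2114]
tcp_rot: [[1.0, -0.002, -0.002], [-0.002, -1.0, 0.002], [-0.002, -0.002, -1.0]]
force: [0.6, 0.3, -1.5]
opening: 0.271
grasp_force: 30.0
```

>>> send_rows(
  moves=[
    [0,0,0.1,0,0,0],
    [0,0,0.185,0,0,0],
    [0,0,0.185,0,0,0],
    [0,0,0.185,0,0,0],
    [0,0,0.185,0,0,0],
    [0,0,0.185,0,0,0],
  ],
)

```text
time_s: 14.15
position: [0.4671, -0.3642, 0.167]
tcp_rot: [[1.0, -0.001, 0.001], [-0.001, -1.0, -0.001], [0.001, 0.001, -1.0]]
force: [0.3, -1.3, -0.5]
opening: 0.27
grasp_force: 30.0
```

>>> send_rows(
  moves=[
    [0,0,-0.1,0,0,0],
    [0,0,-0.25,0,0,0],
    [0,0,-0.45,0,0,0],
    [0,0,-0.63,0,0,0],
    [0,0,-0.63,0,0,0],
    [0.08,-0.13,-0.63,0,0,0],
    [0.17,-0.3,-0.63,0,0,0],
    [0.27,-0.48,-0.63,0,0,0],
    [0.37,-0.65,-0.63,0,0,0],
    [0.45,-0.8,-0.63,0,0,0],
    [0.45,-0.8,-0.63,0,0,0],
    [0.45,-0.8,-0.63,0,0,0],
  ],
)

```text
time_s: 15.35
position: [0.5794, -0.1629, 0.3236]
tcp_rot: [[1.0, 0.001, -0.001], [0.001, -1.0, -0.001], [-0.001, 0.001, -1.0]]
force: [-0.1, 0.0, -0.7]
opening: 0.266
grasp_force: 30.0
```

Run:
```python
from h import *
plan((.678,-.002,.323,0,1))
```

```text
at [ 0.5794 -0.1629  0.3236] t 15.35
[[0.395, -0.643, 0.002, 0.0, 0.0, 0.001]]
```

>>> send_rows(
  moves=[
    [0.1,-0.15,0,0,0,0],
    [0.2,-0.32,0,0,0,0],
    [0.3,-0.48,0,0,0,0],
    [0.395,-0.642,0,0,0,0],
    [0.395,-0.642,0,0,0,0],
    [0.395,-0.642,0,0,0,0],
    [0.395,-0.642,0,0,0,0],
    [0.395,-0.642,0,0,0,0],
  ],
)

```text
time_s: 16.15
position: [0.6778, -0.0059, 0.3239]
tcp_rot: [[1.0, -0.004, -0.0], [-0.004, -1.0, -0.0], [-0.0, 0.0, -1.0]]
force: [0.7, -0.4, 0.0]
opening: 0.27
grasp_force: 30.0
```

Run:
```python
from h import *
X=look('e','short','mid','tall')
plan((.678,-.0025,.168,0,1))
p,d,c,X=cap('scene')
cv2.imwrite('pics/e.png',cv2.resize(p[120:300,170:320,::-1],None,fx=3,fy=3))
```

```text
scene short [0. 0. 0.] 0
scene mid [0. 0. 0.] 0
scene tall [ 0.469  -0.1356  0.029 ] 124
top short [ 0.4659 -0.364   0.0289] 80
top mid [ 0.4846 -0.2554  0.0287] 82
top tall [ 0.467  -0.1364  0.0288] 80
at [ 0.6781 -0.0054  0.324 ] t 16.25
[[0.0, -0.012, 0.624, 0.0, 0.0, -0.002]]
```

View pics/e.png

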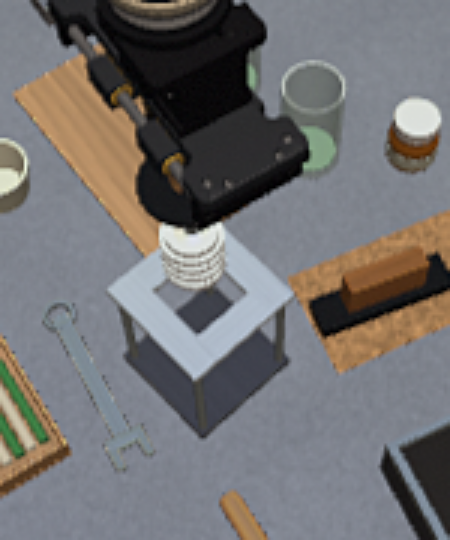

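The brush head at (193,255) hangs above the stand hole at (203,293), with the handle still held. I'll lower it.

>>> send_rows(
  moves=[
    [0,-0.012,0.08,0,0,0],
    [0,-0.012,0.16,0,0,0],
    [0,-0.012,0.24,0,0,0],
    [0,-0.012,0.32,0,0,0],
    [0,-0.012,0.4,0,0,0],
    [0,-0.012,0.48,0,0,0],
    [0,-0.012,0.54,0,0,0],
    [0,-0.012,0.59,0,0,0],
    [0,-0.012,0.615,0,0,0],
    [0,-0.012,0.615,0,0,0],
    [0,-0.012,0.615,0,0,0],
  ],
)

```text
time_s: 17.4
position: [0.6791, -0.0008, 0.1707]
tcp_rot: [[1.0, -0.001, 0.001], [-0.001, -1.0, -0.0], [0.001, 0.0, -1.0]]
force: [-0.1, -0.4, -0.6]
opening: 0.269
grasp_force: 30.0
```

>>> send_rows(
  moves=[
    [0,0,0,0,0,0],
    [0,0,0,0,0,0],
    [0,0,0,0,0,0],
    [0,0,0,0,0,0],
    [0,0,-0.1,0,0,0],
    [0,0,-0.25,0,0,0],
    [0,0,-0.4,0,0,0],
    [0,0,-0.4,0,0,0],
    [-0.2,0,-0.4,0,0,0],
    [-0.4,0,-0.4,0,0,0],
    [-0.4,0,-0.4,0,0,0],
  ],
  grip=0.7,
)

```text
time_s: 18.5
position: [0.5669, 0.0016, 0.2665]
tcp_rot: [[1.0, -0.001, -0.018], [-0.001, -1.0, 0.003], [-0.018, -0.003, -1.0]]
force: [0.9, -0.9, -0.8]
opening: 0.702
grasp_force: 0.0
```

Run:
```python
from h import *
for n in('top','scene'):
    p,d,c,X=cap(n)
    B=near(X,.677,-.002,.06,.18,.225); print('brush',rect(B) if len(B) else 0,B[:,2].max() if len(B) else 0)
    hs=cv2.cvtColor(p,cv2.COLOR_RGB2HSV); br=cv2.inRange(hs,(5,60,60),(25,255,255)); Q=np.where(br[...,None]>0,X,np.nan)
    G=near(Q,.5,.033,.09,.055,.075); print('grip',rect(G) if len(G) else 0)
    for k in BK: print(k,beaker(X,*BK[k]))
plan((.507,.037,.2,-11.7,1),(.507,.037,.026,-11.7,1))
cv2.imwrite('pics/f.png',cv2.resize(p[:,:,::-1],(800,600)))
```

```text
brush 0 0
grip (array([529.8,  31.3]), array([21.2, 29.8]), 77.0)
tall (array([ 0.4669, -0.1364,  0.0286]), 84)
mid (array([ 0.4844, -0.2552,  0.0288]), 89)
short (array([ 0.466 , -0.364 ,  0.0288]), 85)
brush (array([679.7,  -0.8]), array([21.7, 22. ]), 17.9) 0.21756446713246977
grip (array([507.2,  37.6]), array([23.5, 79.5]), 79.9)
tall (array([ 0.4887, -0.1194,  0.0054]), 12)
mid (array([ 0.494 , -0.2553,  0.0221]), 21)
short (array([ 0.4683, -0.3638,  0.0286]), 79)
at [ 5.767e-01 -2.000e-04  2.696e-01] t 18.6
[[-0.279, -0.148, 0.279, 0.0, 0.001, 0.129], [-0.278, -0.148, 0.975, 0.0, 0.001, 0.129]]
```

View pics/f.png

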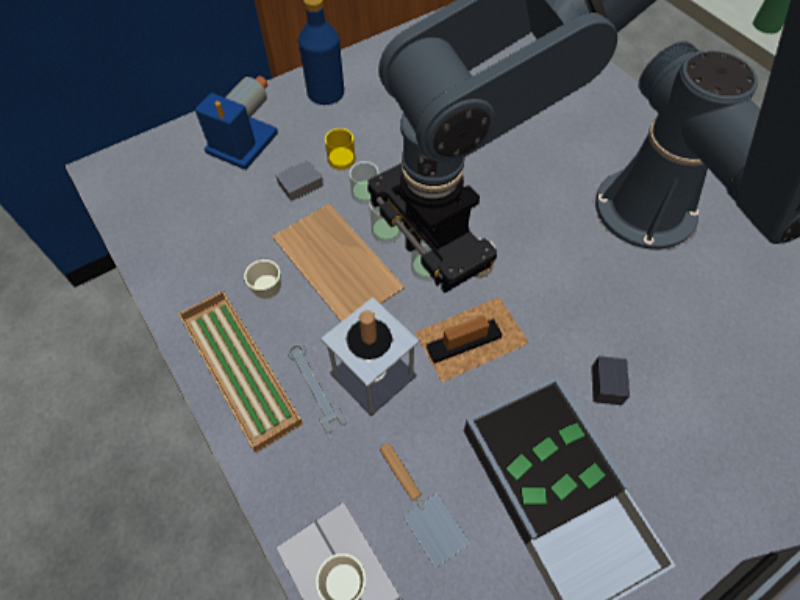

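The brush hangs upright in the stand at (370,330), and the scraper at (465,335) and chips are untouched. Now the scraper.

>>> send_rows(
  moves=[
    [-0.14,-0.075,0.14,0,0,0.065],
    [-0.28,-0.148,0.28,0,0,0.13],
    [-0.28,-0.148,0.28,0,0,0.13],
    [-0.28,-0.148,0.28,0,0,0.13],
    [-0.28,-0.148,0.4,0,0,0.13],
    [-0.28,-0.148,0.55,0,0,0.13],
    [-0.28,-0.148,0.7,0,0,0.13],
    [-0.28,-0.148,0.7,0,0,0.13],
    [-0.28,-0.148,0.7,0,0,0.13],
  ],
)

```text
time_s: 19.5
position: [0.5115, 0.0359, 0.0956]
tcp_rot: [[0.979, -0.204, 0.003], [-0.204, -0.979, -0.0], [0.003, -0.0, -1.0]]
force: [-0.0, 0.2, -0.1]
opening: 0.703
grasp_force: 0.0
```

Run:
```python
from h import *
plan((.5065,.037,.028,-11.7,1))
```

```text
at [0.5115 0.0359 0.0956] t 19.5
[[-0.021, 0.0, 0.27, 0.0, -0.002, -0.001]]
```

>>> send_rows(
  moves=[
    [-0.02,0,0.1,0,0,0],
    [-0.02,0,0.2,0,0,0],
    [-0.02,0,0.27,0,0,0],
    [-0.02,0,0.27,0,0,0],
    [-0.02,0,0.27,0,0,0],
  ],
)

```text
time_s: 20.0
position: [0.5062, 0.0372, 0.0294]
tcp_rot: [[0.979, -0.204, 0.005], [-0.204, -0.979, -0.001], [0.005, -0.0, -1.0]]
force: [0.1, -0.1, -0.1]
opening: 0.699
grasp_force: 0.0
```

>>> send_rows(
  moves=[
    [0,0,0,0,0,0],
    [0,0,0,0,0,0],
    [0,0,0,0,0,0],
    [0,0,0,0,0,0],
    [0,0,0,0,0,0],
    [0,0,0,0,0,0],
    [0,0,0,0,0,0],
    [0,0,0,0,0,0],
  ],
  grip=0,
)

```text
time_s: 20.8
position: [0.5037, 0.0377, 0.0276]
tcp_rot: [[0.979, -0.204, 0.0], [-0.204, -0.979, 0.0], [0.0, -0.0, -1.0]]
force: [0.6, -0.0, 1.8]
opening: 0.254
grasp_force: 30.0
```

Run:
```python
from h import *
s=readout.read_state(); print(s['opening'],s['position'])
plan((.5065,.037,.148,-11.7,4),(.527,.221,.148,-8.3,5),(.527,.221,.09,-8.3,2))
```

```text
0.254451377590259 [0.50371959 0.03770914 0.02759728]
at [0.5037 0.0377 0.0276] t 20.8
[[0.003, 0.0, -0.12, 0.0, 0.0, 0.0], [0.006, 0.0, -0.241, 0.0, 0.0, -0.001], [0.009, 0.0, -0.361, 0.0, 0.0, -0.001], [0.012, 0.0, -0.482, 0.0, 0.0, -0.001], [-0.003, -0.147, -0.482, 0.0, 0.0, -0.009], [-0.017, -0.294, -0.482, 0.0, 0.0, -0.016], [-0.031, -0.442, -0.482, 0.0, 0.0, -0.024], [-0.045, -0.589, -0.482, 0.0, 0.0, -0.031], [-0.059, -0.737, -0.481, 0.0, 0.0, -0.039], [-0.059, -0.737, -0.365, 0.0, 0.0, -0.039], [-0.059, -0.737, -0.249, 0.0, 0.0, -0.039]]
```

>>> send_rows(
  moves=[
    [0,0,-0.12,0,0,0],
    [0,0,-0.24,0,0,0],
    [0,0,-0.36,0,0,0],
    [0,0,-0.48,0,0,0],
    [0,0,-0.48,0,0,0],
    [-0.02,-0.15,-0.48,0,0,-0.01],
    [-0.04,-0.3,-0.48,0,0,-0.02],
    [-0.06,-0.45,-0.48,0,0,-0.03],
    [-0.07,-0.6,-0.48,0,0,-0.038],
    [-0.07,-0.735,-0.48,0,0,-0.038],
    [-0.07,-0.735,-0.48,0,0,-0.038],
    [-0.07,-0.735,-0.48,0,0,-0.038],
  ],
)

```text
time_s: 22.0
position: [0.5226, 0.2212, 0.1457]
tcp_rot: [[0.99, -0.143, -0.004], [-0.143, -0.99, -0.001], [-0.003, 0.002, -1.0]]
force: [0.0, 0.6, -2.6]
opening: 0.25
grasp_force: 30.0
```

Run:
```python
from h import *
for n in('top','scene'):
    p,d,c,X=cap(n); s=readout.read_state()
    print(s['position'])
    F=near(X,.527,.221,.085,.112,.122+.013); print('foot',rect(F) if len(F)>5 else 0, len(F))
    print('gripw',rect(near(X,.527,.221,.06,.155,.175)))
    L=near(X,.527,.26,.2,.05,.068); print('lips',rect(near(X,.5357,.28,.16,.058,.066)))
cv2.imwrite('pics/g.png',cv2.resize(p[200:384,280:450,::-1],None,fx=3,fy=3))
plan((.5246,.2214,.09,-8.3,1))
```

```text
[0.52258012 0.22042858 0.14595492]
foot (array([523.9, 213.4]), array([ 28.6, 135.6]), 83.0) 47
gripw (array([0., 0.]), array([0., 0.]), 0.0)
lips (array([535.7, 280. ]), array([200.2, 171.5]), 81.4)
[0.52279451 0.2199753  0.1462176 ]
foot (array([560.2, 213.4]), array([36.9, 66.8]), 81.5) 108
gripw (array([548.2, 210.9]), array([31.2, 32.5]), 80.4)
lips (array([535.8, 281.3]), array([199.8, 174.4]), 81.6)
at [0.5228 0.22   0.1462] t 22.1
[[0.007, -0.007, 0.225, 0.001, 0.002, -0.001]]
```

View pics/g.png

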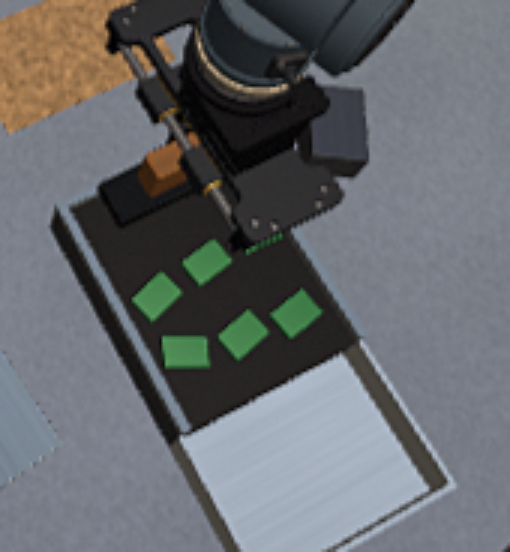

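The scraper hangs over the plate's back end at (150,185), and the six chips at (155–300, 260–350) are all ahead of it. I'll set it down.

>>> send_rows(
  moves=[
    [0.01,-0.005,0.08,0,0,0],
    [0.01,-0.005,0.16,0,0,0],
    [0.01,-0.005,0.23,0,0,0],
    [0.01,-0.005,0.255,0,0,0],
    [0.01,-0.005,0.268,0,0,0],
    [0.01,-0.005,0.268,0,0,0],
    [0.01,-0.005,0.268,0,0,0],
  ],
)

```text
time_s: 22.8
position: [0.5273, 0.2218, 0.0813]
tcp_rot: [[0.989, -0.146, 0.001], [-0.146, -0.989, 0.0], [0.001, -0.001, -1.0]]
force: [-0.5, 0.3, -2.7]
opening: 0.248
grasp_force: 30.0
```

Run:
```python
from h import *
plan((.5246+.143*.15,.2214+.99*.15,.078,-8.3,1))
```

```text
at [0.5273 0.2218 0.0813] t 22.8
[[-0.012, -0.597, 0.013, 0.0, -0.001, -0.001]]
```

>>> send_rows(
  moves=[
    [-0.005,0,0.012,0,0,0],
    [-0.005,-0.04,0.012,0,0,0],
    [-0.008,-0.09,0.012,0,0,0],
    [-0.008,-0.14,0.012,0,0,0],
    [-0.008,-0.19,0.012,0,0,0],
    [-0.008,-0.24,0.012,0,0,0],
    [-0.008,-0.29,0.012,0,0,0],
    [-0.008,-0.34,0.012,0,0,0],
    [-0.008,-0.39,0.012,0,0,0],
    [-0.008,-0.44,0.012,0,0,0],
    [-0.008,-0.48,0.012,0,0,0],
  ],
)

```text
time_s: 23.9
position: [0.5424, 0.3421, 0.0776]
tcp_rot: [[0.989, -0.145, 0.0], [-0.145, -0.989, 0.0], [0.0, -0.0, -1.0]]
force: [-0.9, -1.8, 0.4]
opening: 0.253
grasp_force: 30.0
```

Run:
```python
from h import *
p,d,c,X=cap('scene')
cv2.imwrite('pics/i.png',cv2.resize(p[200:384,280:450,::-1],None,fx=3,fy=3))
plan((.5246+.143*.15,.2214+.99*.152,.078,-8.3,1))
print(readout.read_state()['force'])
```

```text
at [0.5428 0.3438 0.0777] t 23.95
[[-0.004, -0.113, -0.001, -0.001, -0.001, 0.0]]
[ 1.13747106  0.97363056 -1.69061669]
```

View pics/i.png

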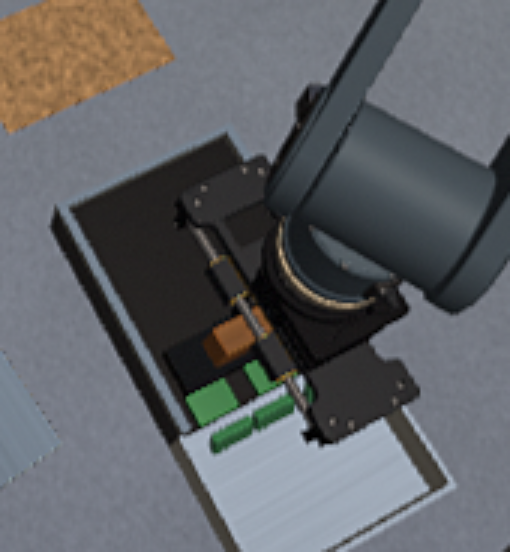

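The chips are pushed up to the edge around (230,400), and the first row is tipping over at (250,420). I'll push on.

>>> send_rows(
  moves=[
    [0,-0.04,0,0,0,0],
    [0,-0.08,0,0,0,0],
    [0,-0.12,0,0,0,0],
    [0,-0.14,0,0,0,0],
    [0,-0.14,0,0,0,0],
    [0,-0.14,0,0,0,0],
  ],
)

```text
time_s: 24.55
position: [0.5475, 0.3765, 0.0777]
tcp_rot: [[0.989, -0.146, 0.001], [-0.146, -0.989, 0.002], [0.001, -0.002, -1.0]]
force: [0.8, 0.6, -0.2]
opening: 0.248
grasp_force: 30.0
```

>>> send_rows(
  moves=[
    [0,0.1,0,0,0,0],
    [0,0.2,0,0,0,0],
    [0,0.3,-0.1,0,0,0],
    [0,0.4,-0.28,0,0,0],
    [0,0.55,-0.28,0,0,0],
    [0,0.7,-0.28,0,0,0],
    [0,0.85,-0.28,0,0,0],
    [0,0.85,-0.28,0,0,0],
  ],
)

```text
time_s: 25.35
position: [0.5146, 0.1612, 0.1473]
tcp_rot: [[0.989, -0.15, -0.003], [-0.15, -0.989, -0.002], [-0.003, 0.002, -1.0]]
force: [-0.3, 0.8, -3.1]
opening: 0.253
grasp_force: 30.0
```

Run:
```python
from h import *
for n in('top','scene'):
    p,d,c,X=cap(n); hs=cv2.cvtColor(p,cv2.COLOR_RGB2HSV)
    m=cv2.inRange(hs,(40,80,40),(85,255,255)); k,l,st,ce=cv2.connectedComponentsWithStats(m)
    for i in range(1,k):
        q=np.median(X[l==i],0)
        if st[i,4]>15 and q[1]>.1:
            w=q[:2]-[.5357,.2805]; print(n,st[i,4],'plate xy',(w@[.9895,-.1445]).round(3),(w@[.1445,.9895]).round(3),'zmax',X[l==i][:,2].max().round(3))
cv2.imwrite('pics/j.png',cv2.resize(p[200:384,280:450,::-1],None,fx=3,fy=3))
plan((.5065,.037,.11,-8.5,1))
```

```text
top 111 plate xy 0.045 0.125 zmax 0.052
top 92 plate xy 0.001 0.129 zmax 0.055
top 115 plate xy -0.053 0.124 zmax 0.052
scene 260 plate xy -0.049 0.127 zmax 0.986
scene 48 plate xy -0.0 0.11 zmax 0.032
scene 151 plate xy 0.006 0.135 zmax 0.986
scene 256 plate xy 0.049 0.129 zmax 0.028
at [0.5161 0.1644 0.1475] t 25.45
[[0.037, 0.51, 0.15, 0.0, 0.0, 0.0]]
```

View pics/j.png

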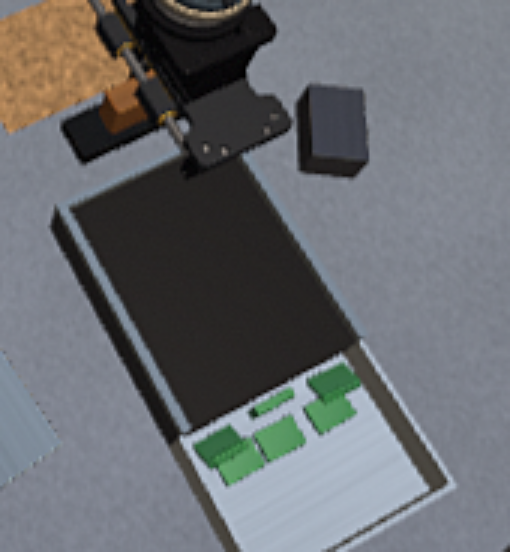

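Run:
```python
from h import *
for n in('top','scene'):
    p,d,c,X=cap(n); hs=cv2.cvtColor(p,cv2.COLOR_RGB2HSV); print(n,'cam at',(-c['R'].T@c['t']).round(2))
    w=X[...,:2]-[.5357,.2805]; Y=w@[.1445,.9895]; U=w@[.9895,-.1445]
    m=cv2.inRange(hs,(40,80,30),(85,255,255))>0
    m&=(Y>.09)&(Y<.2)&(abs(U)<.085)
    for lo,hi in((-.08,-.026),(-.025,.023),(.024,.08)):
        k=m&(U>lo)&(U<hi)
        print(lo,[(y,k[(i:=k&(Y>=y)&(Y<y+.004))].size and int(i.sum()),np.round(np.median(X[i][:,2]),3) if i.any() else None) for y in np.arange(.096,.16,.004).round(3)])
cv2.imwrite('pics/k.png',cv2.resize(p[310:366,335:405,::-1],None,fx=10,fy=10,interpolation=cv2.INTER_CUBIC))
```

```text
top cam at [ 0.4  -0.05  1.47]
-0.08 [(np.float64(0.096), 2, np.float64(0.052)), (np.float64(0.1), 3, np.float64(0.046)), (np.float64(0.104), 0, None), (np.float64(0.108), 3, np.float64(0.021)), (np.float64(0.112), 13, np.float64(0.016)), (np.float64(0.116), 21, np.float64(0.019)), (np.float64(0.12), 19, np.float64(0.023)), (np.float64(0.124), 8, np.float64(0.02)), (np.float64(0.128), 12, np.float64(0.015)), (np.float64(0.132), 8, np.float64(0.011)), (np.float64(0.136), 15, np.float64(0.012)), (np.float64(0.14), 11, np.float64(0.01)), (np.float64(0.144), 1, np.float64(0.006)), (np.float64(0.148), 0, None), (np.float64(0.152), 0, None), (np.float64(0.156), 0, None)]
-0.025 [(np.float64(0.096), 6, np.float64(0.05)), (np.float64(0.1), 1, np.float64(0.05)), (np.float64(0.104), 2, np.float64(0.03)), (np.float64(0.108), 10, np.float64(0.028)), (np.float64(0.112), 0, None), (np.float64(0.116), 0, None), (np.float64(0.12), 8, np.float64(0.012)), (np.float64(0.124), 16, np.float64(0.012)), (np.float64(0.128), 10, np.float64(0.012)), (np.float64(0.132), 17, np.float64(0.014)), (np.float64(0.13
[... 2045 characters left out ...]
0.148), 0, None), (np.float64(0.152), 0, None), (np.float64(0.156), 0, None)]
0.024 [(np.float64(0.096), 0, None), (np.float64(0.1), 0, None), (np.float64(0.104), 0, None), (np.float64(0.108), 12, np.float64(0.013)), (np.float64(0.112), 26, np.float64(0.015)), (np.float64(0.116), 25, np.float64(0.019)), (np.float64(0.12), 29, np.float64(0.022)), (np.float64(0.124), 31, np.float64(0.024)), (np.float64(0.128), 31, np.float64(0.018)), (np.float64(0.132), 28, np.float64(0.012)), (np.float64(0.136), 27, np.float64(0.012)), (np.float64(0.14), 27, np.float64(0.012)), (np.float64(0.144), 18, np.float64(0.011)), (np.float64(0.148), 0, None), (np.float64(0.152), 0, None), (np.float64(0.156), 0, None)]
```

View pics/k.png

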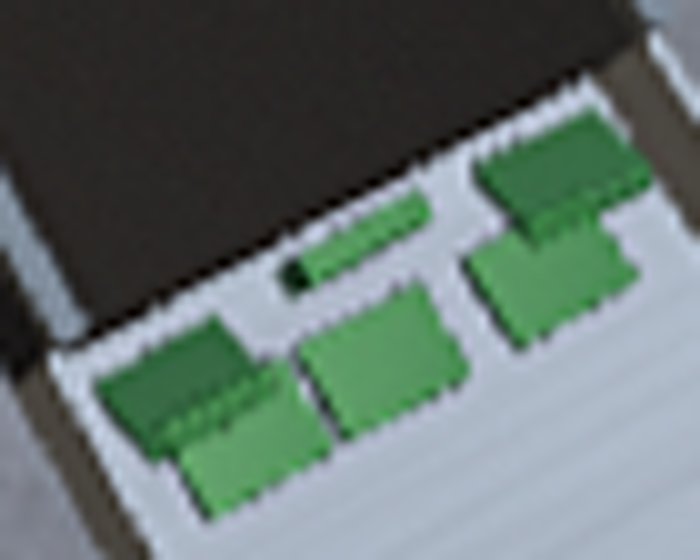

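All six chips lie in the tray. Three are flat at y≈0.13, two lean on them, and the one at (360,240) stands on edge clear of the wall (y 0.104–0.113 in the plate frame). The scraper can go home.

Run:
```python
from h import *
plan((.485,.037,.147,-8.4,4),(.485,.037,.028,-8.4,4))
```

```text
at [0.5165 0.1658 0.1475] t 25.55
[[-0.012, 0.132, 0.0, 0.0, 0.0, 0.0], [-0.025, 0.264, 0.001, 0.0, 0.0, 0.0], [-0.037, 0.396, 0.001, 0.0, 0.0, 0.0], [-0.05, 0.528, 0.002, 0.0, 0.0, 0.0], [-0.05, 0.528, 0.121, 0.0, 0.0, 0.0], [-0.05, 0.528, 0.24, 0.0, 0.0, 0.0], [-0.05, 0.528, 0.359, 0.0, 0.0, 0.0], [-0.05, 0.528, 0.478, 0.0, 0.0, 0.0]]
```

>>> send_rows(
  moves=[
    [-0.012,0.13,0,0,0,0],
    [-0.025,0.26,0,0,0,0],
    [-0.037,0.4,0,0,0,0],
    [-0.05,0.528,0,0,0,0],
    [-0.05,0.528,0,0,0,0],
    [-0.05,0.528,0.12,0,0,0],
    [-0.05,0.528,0.24,0,0,0],
    [-0.05,0.528,0.36,0,0,0],
    [-0.05,0.528,0.44,0,0,0],
    [-0.05,0.528,0.46,0,0,0],
    [-0.05,0.528,0.46,0,0,0],
    [-0.05,0.528,0.46,0,0,0],
  ],
)

```text
time_s: 26.75
position: [0.4858, 0.0371, 0.0332]
tcp_rot: [[0.99, -0.144, 0.002], [-0.144, -0.99, -0.0], [0.002, -0.0, -1.0]]
force: [0.2, 0.1, -1.8]
opening: 0.251
grasp_force: 30.0
```

Run:
```python
from h import *
plan((.485,.037,.028,-8.4,1))
```

```text
at [0.4858 0.0371 0.0332] t 26.75
[[-0.003, 0.001, 0.021, 0.0, -0.001, 0.001]]
```

>>> send_rows(
  moves=[
    [0,0,0.012,0,0,0],
    [0,0,0.021,0,0,0],
    [0,0,0.021,0,0,0],
    [0,0,0.021,0,0,0],
    [0,0,0.021,0,0,0],
  ],
)

```text
time_s: 27.25
position: [0.485, 0.0365, 0.0276]
tcp_rot: [[0.989, -0.146, 0.001], [-0.146, -0.989, -0.0], [0.001, -0.0, -1.0]]
force: [-0.8, 0.0, 0.5]
opening: 0.25
grasp_force: 30.0
```

>>> send_rows(
  moves=[
    [0,0,0,0,0,0],
    [0,0,0,0,0,0],
    [0,0,0,0,0,0],
    [0,0,0,0,0,0],
    [0,0,-0.15,0,0,0],
    [0,0,-0.3,0,0,0],
    [0,0,-0.5,0,0,0],
    [0,0,-0.7,0,0,0],
    [0,0,-0.7,0,0,0],
  ],
  grip=0.7,
)

```text
time_s: 28.15
position: [0.4894, 0.036, 0.2086]
tcp_rot: [[0.989, -0.145, 0.015], [-0.145, -0.989, -0.002], [0.015, 0.0, -1.0]]
force: [1.4, 0.1, 0.0]
opening: 0.696
grasp_force: 0.0
```

>>> send_rows(
  moves=[
    [0,0.15,0,0,0,-0.09],
    [0,0.3,0,0,0,-0.18],
    [0,0.45,0,0,0,-0.27],
    [0,0.6,0,0,0,-0.36],
    [0,0.75,0,0,0,-0.45],
    [0,0.9,0,0,0,-0.54],
    [0,1.0,0,0,0,-0.63],
    [0,1.0,0,0,0,-0.72],
    [0,1.0,0,0,0,-0.81],
    [0,1.0,0,0,0,-0.9],
    [0,1.0,0,0,0,-0.9],
    [0,1.0,0,0,0,-0.9],
  ],
  grip=1,
)

```text
time_s: 29.35
position: [0.4481, -0.2106, 0.2018]
tcp_rot: [[0.301, 0.954, -0.001], [0.954, -0.301, 0.001], [0.0, -0.001, -1.0]]
force: [-0.7, -0.5, -0.6]
opening: 1.002
grasp_force: 0.0
```

Run:
```python
from h import *
look('l','short','mid','tall')
for n in('top','scene'):
    p,d,c,X=cap(n);hs=cv2.cvtColor(p,cv2.COLOR_RGB2HSV); br=cv2.inRange(hs,(5,60,60),(25,255,255)); Q=np.where(br[...,None]>0,X,np.nan)
    print('grip',rect(near(Q,.487,.037,.09,.055,.075)))
plan((.467,-.364,.2,90,5),(.467,-.364,.025,90,1))
```

```text
scene short [ 0.4682 -0.3635  0.0288] 96
scene mid [ 0.4865 -0.2542  0.0289] 111
scene tall [ 0.4689 -0.1356  0.0288] 120
top short [ 0.4656 -0.3639  0.0291] 34
top mid [0. 0. 0.] 0
top tall [ 0.467  -0.1363  0.0287] 80
grip (array([486. ,  33.9]), array([21.9, 78.7]), 81.5)
grip (array([488.6,  34.6]), array([23.3, 79.9]), 81.5)
at [ 0.4484 -0.2107  0.2022] t 29.55
[[-0.113, 0.051, 0.002, 0.0, 0.0, -0.039], [-0.225, 0.102, 0.003, 0.0, 0.0, -0.077], [-0.338, 0.153, 0.005, 0.0, 0.0, -0.116], [-0.45, 0.204, 0.007, 0.0, 0.0, -0.155], [-0.563, 0.255, 0.009, 0.0, 0.0, -0.194], [-0.563, 0.255, 0.709, 0.0, 0.0, -0.194]]
```

>>> send_rows(
  moves=[
    [-0.12,0.05,0,0,0,-0.05],
    [-0.24,0.1,0,0,0,-0.1],
    [-0.36,0.16,0,0,0,-0.15],
    [-0.48,0.21,0,0,0,-0.194],
    [-0.563,0.255,0,0,0,-0.194],
    [-0.563,0.255,0,0,0,-0.194],
    [-0.563,0.255,0,0,0,-0.194],
    [-0.563,0.255,0,0,0,-0.194],
  ],
)

```text
time_s: 30.35
position: [0.4668, -0.3626, 0.202]
tcp_rot: [[-0.002, 1.0, -0.001], [1.0, 0.002, 0.002], [0.002, -0.001, -1.0]]
force: [0.3, 0.5, 0.4]
opening: 1.0
grasp_force: 0.0
```

Run:
```python
from h import *
plan((.467,-.364,.025,90,1))
```

```text
at [ 0.4668 -0.3626  0.202 ] t 30.35
[[-0.007, 0.002, 0.708, -0.001, -0.001, 0.001]]
```

Now tool x = world +y, and tool y = world +x. I'll descend and grip.

>>> send_rows(
  moves=[
    [-0.005,0,0.15,0,0,0],
    [-0.005,0,0.3,0,0,0],
    [-0.005,0,0.45,0,0,0],
    [-0.005,0,0.57,0,0,0],
    [-0.005,0,0.66,0,0,0],
    [-0.005,0,0.7,0,0,0],
    [-0.005,0,0.7,0,0,0],
    [-0.005,0,0.7,0,0,0],
  ],
)

```text
time_s: 31.15
position: [0.4678, -0.3654, 0.0282]
tcp_rot: [[-0.002, 1.0, 0.001], [1.0, 0.002, -0.001], [-0.001, 0.001, -1.0]]
force: [0.3, 0.3, -0.1]
opening: 1.002
grasp_force: 0.0
```

>>> send_rows(
  moves=[
    [0,0,0,0,0,0],
    [0,0,0,0,0,0],
    [0,0,0,0,0,0],
    [0,0,0,0,0,0],
    [0,0,0,0,0,0],
    [0,0,0,0,0,0],
  ],
  grip=0,
)

```text
time_s: 31.75
position: [0.4671, -0.3656, 0.0278]
tcp_rot: [[-0.002, 1.0, -0.0], [1.0, 0.002, -0.0], [-0.0, -0.0, -1.0]]
force: [-2.0, -0.6, 4.9]
opening: 0.696
grasp_force: 30.0
```

Run:
```python
from h import *
s=readout.read_state();z=s['position'][2]
plan((.467,-.364,z+.06,90,1),(.612,-.342,z+.06,93.7,4),(.612,-.342,z+.0065,93.7,2))
```

```text
at [ 0.4671 -0.3656  0.0278] t 31.75
[[0.006, 0.0, -0.24, 0.0, 0.0, 0.001], [0.028, 0.145, -0.24, 0.0, 0.0, -0.009], [0.05, 0.29, -0.24, 0.0, 0.0, -0.019], [0.071, 0.435, -0.24, 0.0, 0.0, -0.03], [0.093, 0.58, -0.24, 0.0, 0.0, -0.04], [0.093, 0.58, -0.133, 0.0, 0.0, -0.04], [0.093, 0.58, -0.026, 0.0, 0.0, -0.04]]
```

>>> send_rows(
  moves=[
    [0,0,-0.12,0,0,0],
    [0,0,-0.24,0,0,0],
    [0,0,-0.24,0,0,0],
    [0.02,0.15,-0.24,0,0,0],
    [0.05,0.3,-0.24,0,0,0],
    [0.07,0.44,-0.24,0,0,0],
    [0.09,0.58,-0.24,0,0,0],
    [0.09,0.58,-0.24,0,0,0],
    [0.09,0.58,-0.15,0,0,0],
    [0.09,0.58,-0.08,0,0,0],
    [0.09,0.58,-0.05,0,0,0],
    [0.09,0.58,-0.05,0,0,0],
  ],
)

```text
time_s: 32.95
position: [0.61, -0.3416, 0.0369]
tcp_rot: [[-0.001, 1.0, -0.005], [1.0, 0.001, 0.004], [0.004, -0.005, -1.0]]
force: [0.0, -0.7, -2.3]
opening: 0.691
grasp_force: 30.0
```

Run:
```python
from h import *
plan((.612,-.342,.0278+.0065,90,1))
```

```text
at [ 0.61   -0.3416  0.0369] t 32.95
[[-0.002, 0.008, 0.01, -0.003, -0.002, 0.001]]
```

>>> send_rows(
  moves=[
    [0,0,0.013,0,0,0],
    [0,0,0.013,0,0,0],
    [0,0,0.013,0,0,0],
  ],
)

```text
time_s: 33.25
position: [0.6126, -0.3431, 0.0374]
tcp_rot: [[-0.001, 1.0, 0.001], [1.0, 0.001, -0.001], [-0.001, 0.001, -1.0]]
force: [-0.4, -0.4, -3.0]
opening: 0.689
grasp_force: 30.0
```

>>> send_rows(
  moves=[
    [0,0,0,0,0,0],
    [0,0,0,0,0,0],
    [0,0,0,0,0,0],
    [0,0,0,0,0,0],
    [0,0,-0.1,0,0,0],
    [0,0,-0.25,0,0,0],
    [0,0,-0.45,0,0,0],
    [0,0,-0.6,0,0,0],
    [0.1,-0.15,-0.6,0,0,0],
    [0.2,-0.3,-0.6,0,0,0],
    [0.35,-0.5,-0.6,0,0,0],
    [0.35,-0.5,-0.6,0,0,0],
  ],
  grip=1,
)

```text
time_s: 34.45
position: [0.4811, -0.2502, 0.186]
tcp_rot: [[-0.002, 1.0, -0.007], [1.0, 0.002, 0.006], [0.006, -0.007, -1.0]]
force: [-0.5, 0.3, 0.3]
opening: 0.999
grasp_force: 0.0
```

Run:
```python
from h import *
BK['short']=(.612,-.342,.071)
look('m','short','mid','tall')
plan((.486,-.255,.039,90,1))
```

```text
scene short [ 0.6141 -0.3407  0.0287] 106
scene mid [ 0.4866 -0.2544  0.0287] 107
scene tall [ 0.4687 -0.1356  0.0288] 114
top short [ 0.6122 -0.3418  0.0286] 52
top mid [0. 0. 0.] 0
top tall [ 0.4669 -0.1364  0.0287] 78
at [ 0.4851 -0.2535  0.187 ] t 34.55
[[-0.007, 0.005, 0.592, -0.001, -0.001, 0.001]]
```

>>> send_rows(
  moves=[
    [-0.005,0,0.15,0,0,0],
    [-0.005,0,0.3,0,0,0],
    [-0.005,0,0.45,0,0,0],
    [-0.005,0,0.55,0,0,0],
    [-0.005,0,0.58,0,0,0],
    [-0.005,0,0.58,0,0,0],
    [-0.005,0,0.58,0,0,0],
  ],
)

```text
time_s: 35.25
position: [0.4885, -0.2578, 0.0424]
tcp_rot: [[-0.002, 1.0, 0.002], [1.0, 0.002, -0.002], [-0.002, 0.002, -1.0]]
force: [-0.1, 0.8, 0.1]
opening: 1.002
grasp_force: 0.0
```

>>> send_rows(
  moves=[
    [0,0,0,0,0,0],
    [0,0,0,0,0,0],
    [0,0,0,0,0,0],
    [0,0,0,0,0,0],
    [0,0,0,0,0,0],
    [0,0,0,0,0,0],
  ],
  grip=0,
)

```text
time_s: 35.85
position: [0.4864, -0.2565, 0.042]
tcp_rot: [[-0.002, 1.0, -0.001], [1.0, 0.002, 0.0], [0.0, -0.001, -1.0]]
force: [-3.2, 0.1, 5.5]
opening: 0.69
grasp_force: 30.0
```

Run:
```python
from h import *
s=readout.read_state();x,y,z=s['position']
plan((.6075,-.264,z+.06,90,1),(.6075,-.264,z+.0065,90,1))
```

```text
at [ 0.4864 -0.2565  0.042 ] t 35.85
[[-0.031, 0.484, -0.241, -0.001, 0.0, 0.001], [-0.031, 0.484, -0.027, -0.001, 0.0, 0.001]]
```

>>> send_rows(
  moves=[
    [0,0,-0.12,0,0,0],
    [0,0,-0.24,0,0,0],
    [0,0,-0.24,0,0,0],
    [-0.01,0.12,-0.24,0,0,0],
    [-0.02,0.26,-0.24,0,0,0],
    [-0.03,0.4,-0.24,0,0,0],
    [-0.03,0.484,-0.24,0,0,0],
    [-0.03,0.484,-0.24,0,0,0],
    [-0.03,0.484,-0.15,0,0,0],
    [-0.03,0.484,-0.08,0,0,0],
    [-0.03,0.484,-0.045,0,0,0],
    [-0.03,0.484,-0.045,0,0,0],
  ],
)

```text
time_s: 37.05
position: [0.6058, -0.2628, 0.0501]
tcp_rot: [[-0.001, 1.0, -0.005], [1.0, 0.001, 0.003], [0.003, -0.005, -1.0]]
force: [-0.8, -0.1, -1.6]
opening: 0.692
grasp_force: 30.0
```

>>> send_rows(
  moves=[
    [0,0,0.014,0,0,0],
    [0,0,0.014,0,0,0],
    [0,0,0.014,0,0,0],
  ],
)

```text
time_s: 37.35
position: [0.6085, -0.2642, 0.0501]
tcp_rot: [[-0.002, 1.0, 0.001], [1.0, 0.002, -0.001], [-0.001, 0.001, -1.0]]
force: [-0.2, 0.1, -3.1]
opening: 0.694
grasp_force: 30.0
```

>>> send_rows(
  moves=[
    [0,0,0.006,0,0,0],
    [0,0,0.006,0,0,0],
    [0,0,0.006,0,0,0],
    [0,0,0.006,0,0,0],
    [0,0,-0.1,0,0,0],
    [0,0,-0.25,0,0,0],
    [0,0,-0.45,0,0,0],
    [0,0,-0.6,0,0,0],
    [0.15,-0.15,-0.6,0,0,0],
    [0.3,-0.3,-0.6,0,0,0],
    [0.51,-0.56,-0.6,0,0,0],
    [0.51,-0.56,-0.6,0,0,0],
  ],
  grip=1,
)

```text
time_s: 38.55
position: [0.4652, -0.1345, 0.1995]
tcp_rot: [[-0.002, 1.0, -0.001], [1.0, 0.002, 0.001], [0.001, -0.001, -1.0]]
force: [0.4, 0.5, 1.0]
opening: 1.001
grasp_force: 0.0
```

Run:
```python
from h import *
BK['short']=(.612,-.342,.071)
BK['mid']=(.608,-.264,.096)
look('n','short','mid','tall')
plan((.468,-.136,.057,90,1))
```

```text
scene short [ 0.6142 -0.3411  0.0287] 102
scene mid [ 0.6101 -0.2619  0.0287] 109
scene tall [ 0.469  -0.1358  0.0289] 114
top short [ 0.6119 -0.3412  0.0289] 78
top mid [ 0.6081 -0.2629  0.0288] 86
top tall [0. 0. 0.] 0
at [ 0.4616 -0.1318  0.1989] t 38.65
[[-0.019, 0.03, 0.567, -0.005, -0.003, 0.002]]
```

>>> send_rows(
  moves=[
    [-0.01,0.015,0,0,0,0],
    [-0.01,0.015,0.12,0,0,0],
    [-0.01,0.015,0.25,0,0,0],
    [-0.01,0.015,0.38,0,0,0],
    [-0.01,0.015,0.5,0,0,0],
    [-0.01,0.015,0.56,0,0,0],
    [-0.01,0.015,0.56,0,0,0],
    [-0.01,0.015,0.56,0,0,0],
  ],
)

```text
time_s: 39.45
position: [0.4732, -0.1404, 0.0591]
tcp_rot: [[-0.001, 1.0, 0.001], [1.0, 0.001, -0.001], [-0.001, 0.001, -1.0]]
force: [-0.2, -0.2, 0.3]
opening: 1.002
grasp_force: 0.0
```

>>> send_rows(
  moves=[
    [0,0,0,0,0,0],
    [0,0,0,0,0,0],
    [0,0,0,0,0,0],
    [0,0,0,0,0,0],
    [0,0,0,0,0,0],
    [0,0,0,0,0,0],
  ],
  grip=0,
)

```text
time_s: 40.05
position: [0.4705, -0.1388, 0.0597]
tcp_rot: [[-0.002, 1.0, -0.002], [1.0, 0.002, 0.001], [0.001, -0.002, -1.0]]
force: [-4.2, -0.5, 6.5]
opening: 0.694
grasp_force: 30.0
```

Run:
```python
from h import *
s=readout.read_state();x,y,z=s['position']
plan((.602,-.186,z+.06,90,1),(.602,-.186,z+.0065,90,1))
```

```text
at [ 0.4705 -0.1388  0.0597] t 40.05
[[-0.19, 0.525, -0.241, -0.001, 0.0, 0.001], [-0.19, 0.525, -0.027, -0.001, 0.0, 0.001]]
```

>>> send_rows(
  moves=[
    [0,0,-0.12,0,0,0],
    [0,0,-0.24,0,0,0],
    [0,0,-0.24,0,0,0],
    [-0.05,0.13,-0.24,0,0,0],
    [-0.1,0.27,-0.24,0,0,0],
    [-0.15,0.42,-0.24,0,0,0],
    [-0.19,0.525,-0.24,0,0,0],
    [-0.19,0.525,-0.24,0,0,0],
    [-0.19,0.525,-0.15,0,0,0],
    [-0.19,0.525,-0.08,0,0,0],
    [-0.19,0.525,-0.04,0,0,0],
    [-0.19,0.525,-0.04,0,0,0],
  ],
)

```text
time_s: 41.25
position: [0.6014, -0.1856, 0.0672]
tcp_rot: [[-0.002, 1.0, -0.004], [1.0, 0.002, 0.002], [0.002, -0.004, -1.0]]
force: [0.1, -0.4, -3.2]
opening: 0.694
grasp_force: 30.0
```

>>> send_rows(
  moves=[
    [0,0,0.015,0,0,0],
    [0,0,0.015,0,0,0],
    [0,0,0.015,0,0,0],
  ],
)

```text
time_s: 41.55
position: [0.6032, -0.1865, 0.0659]
tcp_rot: [[-0.002, 1.0, 0.001], [1.0, 0.002, -0.0], [-0.0, 0.001, -1.0]]
force: [0.5, -0.1, -2.6]
opening: 0.693
grasp_force: 30.0
```

>>> send_rows(
  moves=[
    [0,0,0.002,0,0,0],
    [0,0,0.002,0,0,0],
    [0,0,0.002,0,0,0],
    [0,0,0.002,0,0,0],
    [0,0,-0.1,0,0,0],
    [0,0,-0.25,0,0,0],
    [0,0,-0.45,0,0,0],
    [0,0,-0.65,0,0,0],
    [0,0,-0.8,0,0,0],
    [0,-0.2,-0.8,0,0,0],
    [0,-0.5,-0.8,0,0,0],
    [0,-0.8,-0.8,0,0,0],
  ],
  grip=1,
)

```text
time_s: 42.75
position: [0.4514, -0.1865, 0.266]
tcp_rot: [[-0.003, 1.0, 0.001], [1.0, 0.003, -0.001], [-0.001, 0.001, -1.0]]
force: [-0.9, -0.3, 0.2]
opening: 1.0
grasp_force: 0.0
```

>>> send_rows(
  moves=[
    [0,0,0,0,0,0],
    [0,0,0,0,0,0],
    [0,0,0,0,0,0],
    [0,0,0,0,0,0],
    [0,0,0,0,0,0],
    [0,0,0,0,0,0],
  ],
)

```text
time_s: 43.35
position: [0.4537, -0.1868, 0.2654]
tcp_rot: [[-0.002, 1.0, 0.0], [1.0, 0.002, -0.0], [-0.0, 0.0, -1.0]]
force: [-0.8, -0.5, 0.3]
opening: 0.998
grasp_force: 0.0
```

Run:
```python
from h import *
BK.update(short=(.612,-.342,.071),mid=(.608,-.264,.096),tall=(.603,-.184,.121))
look('z','short','mid','tall')
for n in('top','scene'):
    p,d,c,X=cap(n);hs=cv2.cvtColor(p,cv2.COLOR_RGB2HSV); br=cv2.inRange(hs,(5,60,60),(25,255,255)); Q=np.where(br[...,None]>0,X,np.nan)
    G=near(Q,.487,.037,.12,.055,.075); B=near(X,.677,-.002,.06,.18,.225)
    print('grip',rect(G) if len(G) else 0,'brush',rect(B) if len(B) else 0, B[:,2].max() if len(B) else 0)
print(readout.read_state()['position'])
```

```text
scene short [ 0.6139 -0.3406  0.0288] 103
scene mid [ 0.6612 -0.2695  0.0276] 41
scene tall [ 0.6045 -0.1828  0.0289] 119
top short [ 0.6118 -0.3414  0.0288] 79
top mid [ 0.6591 -0.2713  0.0276] 31
top tall [ 0.6024 -0.1839  0.0289] 77
grip (array([485.9,  34. ]), array([22. , 78.7]), 81.5) brush (array([676.4,  -3. ]), array([21.9, 21.8]), 66.7) 0.21979834934807604
grip (array([487.9,  35.1]), array([23.4, 79.7]), 81.1) brush (array([ 6.791e+02, -5.000e-01]), array([23. , 22.3]), 16.5) 0.21900495679317053
[ 0.45312674 -0.18663902  0.26539698]
```

View pics/scene_z.png

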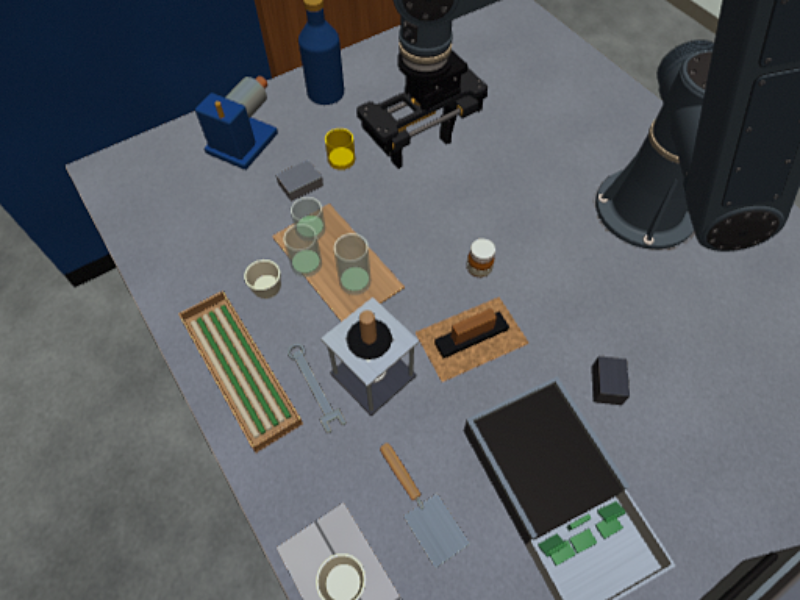

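The mid beaker was knocked aside: it is now at (303,250), near the board's far edge. I'll put it back.

Run:
```python
from h import *
BK.update(mid=(.66,-.27,.096))
look('y','mid')
plan((.6605,-.27,.2,90,1),(.6605,-.27,.048,90,1))
```

```text
scene mid [ 0.6627 -0.2697  0.0291] 120
top mid [ 0.6604 -0.271   0.0288] 88
at [ 0.453  -0.1867  0.2655] t 43.65
[[-0.335, 0.829, 0.262, 0.0, 0.0, 0.001], [-0.335, 0.829, 0.87, 0.0, 0.0, 0.001]]
```

>>> send_rows(
  moves=[
    [-0.06,0.15,0.04,0,0,0],
    [-0.13,0.32,0.08,0,0,0],
    [-0.2,0.5,0.13,0,0,0],
    [-0.27,0.67,0.18,0,0,0],
    [-0.335,0.834,0.22,0,0,0],
    [-0.335,0.834,0.22,0,0,0],
    [-0.335,0.834,0.22,0,0,0],
    [-0.335,0.834,0.22,0,0,0],
    [-0.335,0.834,0.22,0,0,0],
  ],
  grip=0.88,
)

```text
time_s: 44.55
position: [0.6607, -0.2697, 0.2118]
tcp_rot: [[-0.002, 1.0, 0.0], [1.0, 0.002, -0.0], [-0.0, 0.0, -1.0]]
force: [0.1, 0.4, 0.2]
opening: 0.879
grasp_force: 0.0
```

Run:
```python
from h import *
p,d,c,X=cap('scene'); print(beaker(X,*(.6615,-.27,.096)),'pot',rect(near(X,.745,-.27,.05,.035,.055)))
plan((.6615,-.2705,.056,90,1))
```

```text
(array([ 0.6628, -0.2701,  0.029 ]), 122) pot (array([ 751.7, -271.2]), array([65.7, 64.5]), 61.3)
at [ 0.6609 -0.2698  0.212 ] t 44.6
[[-0.003, 0.002, 0.624, 0.001, 0.0, 0.001]]
```

>>> send_rows(
  moves=[
    [-0.002,0.002,0.15,0,0,0],
    [-0.002,0.002,0.3,0,0,0],
    [-0.002,0.002,0.45,0,0,0],
    [-0.002,0.002,0.56,0,0,0],
    [-0.002,0.002,0.61,0,0,0],
    [-0.002,0.002,0.61,0,0,0],
    [-0.002,0.002,0.61,0,0,0],
  ],
)

```text
time_s: 45.3
position: [0.663, -0.2711, 0.0599]
tcp_rot: [[-0.002, 1.0, 0.002], [1.0, 0.002, -0.001], [-0.001, 0.002, -1.0]]
force: [-0.1, -0.1, 0.3]
opening: 0.882
grasp_force: 0.0
```

>>> send_rows(
  moves=[
    [0,0,0,0,0,0],
    [0,0,0,0,0,0],
    [0,0,0,0,0,0],
    [0,0,0,0,0,0],
    [0,0,0,0,0,0],
    [0,0,0,0,0,0],
  ],
  grip=0,
)

```text
time_s: 45.9
position: [0.6624, -0.271, 0.0595]
tcp_rot: [[-0.002, 1.0, 0.001], [1.0, 0.002, -0.001], [-0.001, 0.001, -1.0]]
force: [-2.2, 0.8, 5.9]
opening: 0.696
grasp_force: 29.9
```

Run:
```python
from h import *
s=readout.read_state();x,y,z=s['position']
plan((.608,-.263,z+.03,90,1),(.608,-.263,z+.002,90,1))
```

```text
at [ 0.6624 -0.271   0.0595] t 45.9
[[0.032, -0.217, -0.12, 0.001, 0.001, 0.001], [0.032, -0.217, -0.008, 0.001, 0.001, 0.001]]
```

>>> send_rows(
  moves=[
    [0,0,-0.06,0,0,0],
    [0,0,-0.12,0,0,0],
    [0.01,-0.07,-0.12,0,0,0],
    [0.02,-0.15,-0.12,0,0,0],
    [0.032,-0.217,-0.12,0,0,0],
    [0.032,-0.217,-0.12,0,0,0],
    [0.032,-0.217,-0.12,0,0,0],
    [0.032,-0.217,-0.06,0,0,0],
    [0.032,-0.217,-0.02,0,0,0],
    [0.032,-0.217,-0.004,0,0,0],
    [0.032,-0.217,-0.004,0,0,0],
    [0.032,-0.217,-0.004,0,0,0],
  ],
)

```text
time_s: 47.1
position: [0.6075, -0.2624, 0.059]
tcp_rot: [[-0.002, 1.0, -0.002], [1.0, 0.002, 0.001], [0.001, -0.002, -1.0]]
force: [-2.7, 0.4, 4.1]
opening: 0.694
grasp_force: 30.0
```

>>> send_rows(
  moves=[
    [0,0,0,0,0,0],
    [0,0,0,0,0,0],
    [0,0,0,0,0,0],
    [0,0,0,0,0,0],
    [0,0,-0.1,0,0,0],
    [0,0,-0.25,0,0,0],
    [0,0,-0.45,0,0,0],
    [0,0,-0.65,0,0,0],
    [0,0,-0.8,0,0,0],
    [0,-0.2,-0.8,0,0,0],
    [0,-0.5,-0.8,0,0,0],
    [0,-0.8,-0.8,0,0,0],
  ],
  grip=1,
)

```text
time_s: 48.3
position: [0.4565, -0.2628, 0.2594]
tcp_rot: [[-0.003, 1.0, 0.001], [1.0, 0.003, -0.001], [-0.001, 0.001, -1.0]]
force: [0.4, -0.3, -0.3]
opening: 0.996
grasp_force: 0.0
```

>>> send_rows(
  moves=[
    [0,0,0,0,0,0],
    [0,0,0,0,0,0],
    [0,0,0,0,0,0],
    [0,0,0,0,0,0],
    [0,0,0,0,0,0],
    [0,0,0,0,0,0],
    [0,0,0,0,0,0],
    [0,0,0,0,0,0],
  ],
)

```text
time_s: 49.1
position: [0.458, -0.2628, 0.2589]
tcp_rot: [[-0.002, 1.0, -0.0], [1.0, 0.002, 0.0], [0.0, -0.0, -1.0]]
force: [-0.1, 0.4, -0.1]
opening: 0.998
grasp_force: 0.0
```

Run:
```python
from h import *
BK.update(short=(.612,-.342,.071),mid=(.608,-.264,.096),tall=(.603,-.184,.121))
look('w','short','mid','tall')
p,d,c,X=cap('scene');hs=cv2.cvtColor(p,cv2.COLOR_RGB2HSV); br=cv2.inRange(hs,(5,60,60),(25,255,255)); Q=np.where(br[...,None]>0,X,np.nan)
B=near(X,.677,-.002,.06,.18,.225)
print('grip',rect(near(Q,.487,.037,.12,.055,.075)),'brush',rect(B),B[:,2].max())
s=readout.read_state();print(s['position'],s['qvel'])
```

```text
scene short [ 0.6139 -0.3407  0.0288] 97
scene mid [ 0.6086 -0.2615  0.0286] 109
scene tall [ 0.6045 -0.1826  0.0289] 127
top short [ 0.612  -0.3412  0.0285] 55
top mid [ 0.6062 -0.2626  0.0288] 77
top tall [ 0.6023 -0.1839  0.0288] 95
grip (array([488.5,  34.6]), array([23.1, 79.5]), 82.0) brush (array([ 6.791e+02, -4.000e-01]), array([22.4, 20.3]), 18.0) 0.21872807261747193
[ 0.45784967 -0.26287987  0.25901527] [-0.15522738 -0.04877384  0.07605163 -0.07902311  0.02579172 -0.04503352]
```

View pics/scene_w.png

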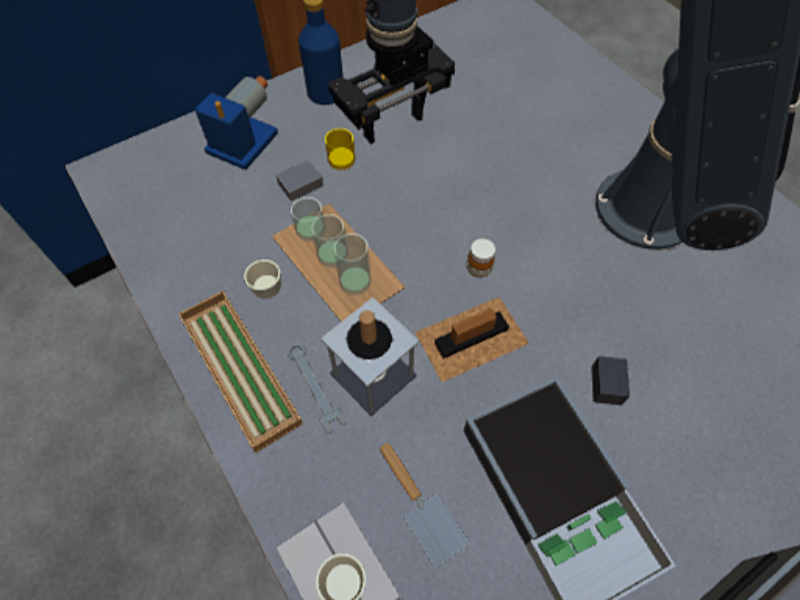

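All three beakers stand on the board at (307,215), (329,240) and (352,265). The brush hangs at (370,335), the scraper is mid-mat at (470,333), and the chips are in the tray at (580,535).

```bash
python3 -c "
from rig import ticket; print(ticket.hand_in())"
```

```text
the job is handed in; nothing more can be done
None
```

I scrubbed the three beakers tallest to shortest and stood them on the board, hung the brush back, swept all six chips into the tray and put the scraper back on its mat; the job is handed in, but no verdict came back.

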